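Load test balls into the wear tester's feed track

ROBOT

A 6-joint arm with a two-finger parallel gripper is mounted at the origin on the work surface. World frame = base frame: x ahead of the robot, y to its left, z up, the work surface at z = 0. Lengths are in m, angles in rad, forces in N, time in s.
With the tool pointing down it reaches from about 0.275 to 0.725 m from the base axis. Payload 5.6 kg.
Tool frame: the origin (TCP) lies at the very end of the fingers, on their centre line; the grasp point (between the pads) lies 19 mm behind it; y points along the fingers, z is the direction in which the jaws open and shut, and the axes are right-handed (so a half turn about y gives the same grasp; the last joint's range is limited). The gripper opens to 85 mm and grips with 20 to 120 N. Pads are 22 mm wide; open, the fingers measure 114 mm over their backs; the gripper's body (76 mm by 85 mm) begins 54 mm behind the grasp point. The pads swing forward as they close: fully open they stand 13 mm farther back than shut.
Start: joints at [-0.934, 0.255, 0.108, 0, -1.424, -0.285], TCP at [0.19, -0.516, 0.231] pointing down, gripper open.
Joint ranges: [-2.95, 2.95], [-1.21, 1.97], [-1.09, 1.5], [-2.87, 1.71], [-2.94, -0.07], [-3.05, 3.05]. Speed limits (rad/s): [2.57, 2.57, 3.14, 3.14, 3.14, 3.14].

INTERFACE

Orientations are given as a unit quaternion [w, x, y, z].
In Python, from cell import manip, get_image, camera_model gives the robot as it stands.
- The arm moves only by the tool play_rows, never from a script. Its argument "motion" is one flat list of numbers, 7 for each row, row after row: the shift along the tool's x, y, z in m, then the turn, a rotation vector about the tool's x, y, z in rad, then the opening in per cent of the stroke, from 0 (shut) to 100 (fully open). A call has 1 to 20 rows; each row is the pose to reach, as a shift and turn from the pose measured when the call began, along the tool's axes at that moment; what a row does not reach only later rows make up. A row lasts 1/10 s, in which the tool goes at most 50 mm and 8.59 degrees, less where a joint would pass 70% of its speed; a pose out of reach is approached as far as the arm can. A call with a gripper value outside its range is refused whole. The fingers move at their own pace and stop on an object; the grip force is fixed at half the most. Time passes only in rows, so rows that repeat a pose let the fingers close. It gives the time, the measured TCP pose, the force and the opening at its end, in the units of the state.
- manip.read_state(): the state, without advancing time (a new reading comes with each control period).
- get_image(name): name is "scene" or "top"; returns the picture (384x512x3 uint8, blue, green, red); there is no depth.
- camera_model(name): a dict with "fx", "fy", "cx", "cy" (pixels), "k1" (the pictures are not rectified: a ray, as slopes to the right and down, at radius r is drawn at 1 + k1 r^2 times it, then the intrinsics apply), "rvec" (rotation vector, rad) and "tvec" (3), from world to camera coordinates, as OpenCV has them. Camera axes: x right, y down, z forward; pixel columns grow to the right and rows downward; lengths in m; the calibration is good to about 2 mm. A picture is of the moment at which its call begins. camera_model takes no time and is no camera call.
- manip.hand_in(): hands the job in, once; it reports no verdict.
The state is a dict: "t": time; "joint_positions": joint angles; "qvel": joint speeds; "joint_efforts": joint torques, N m; "ee_pos": TCP position; "ee_rot": TCP orientation; "ft_force": force on the tool from outside, world axes, zero at the start; "wrist_torque": the same for the moment, N m; "grip_width": finger opening in m.
Only numpy, scipy, OpenCV 4.12 (cv2) and the standard library are available. Lean on these libraries where they do the work, as an engineer would, in place of code of your own. Each camera call takes 0.05 s, during which the arm holds its last target.

TASK

Pull up the red stop pin of the feed station and turn it into its rest notch so that it stays up. Then bring the ball tray's lip over the open side of the track and tip it against the blue guide rail, so that all five steel balls run in single file under the bridge down to the red end stop; never touch the balls with the gripper. Finally stand the empty tray upright on its black mat again, leaving the pin parked and the pen cup, weight and jar where they are.

Things in the scene. Friction and masses are not known exactly. Their poses are not given: they have to be found in the camera images.
- station: Feed station fixed to the bench: aluminium base plate 120 (x) x 290 (y) x 10 mm with a steel V-groove track along its y, falling 7 degrees to +y. Origin: centre of the base's underside; z up. Bottom line of the V: x = 0, height 45 mm at y = 0. V: 90 degrees, 17 mm deep, 34 mm wide. Inlet y -126 to -25 mm: open on the +x side, where the tray comes in over the V's edge.
- track_inlet (a point): On the bottom line of the V, middle of the open inlet stretch: station (0, -74, 54) mm; axes as the station's. Upstream (y = -126 mm) a 4 mm end plate rises 27 mm above the V's bottom.
- guide_rail_top (a point): Middle of the top edge of the blue upright guide rail, station (-19, -72, 103) mm: 4 mm thick, 101 mm long, along the inlet on the V's -x edge (inner face at x = -17 mm, top 49 mm above the V's bottom). Balls rolling off the tray strike it and drop into the V. Axes as the station's.
- bridge_top (a point): Middle of the top of the aluminium bridge over the track, 84 mm above the bench, at station (0, 5) mm; 53 mm (x) x 36 mm (y). Balls pass under it in single file only. It carries the stop pin on a brass collar. Axes as the station's.
- end_stop (a point): Bottom of the V at the red end stop that closes the low end of the track, station (0, 127, 29) mm. The five balls fill the 100 mm of track before it, all beyond the bridge. Axes as the station's.
- pin_knob (a point): Grip centre of the red knob of the spring stop pin, at station (0, 5) mm, 134 mm above the bench with the pin in; rises and turns with the pin. Upright paddle 12 mm thick (own x), 36 mm long (own y), 30 mm high (117 to 147 mm). Below it the brass collar, radius 22 mm, reaches up to 108 mm. Pin in: axes match the station's.
- pin_lift (a joint): How far the stop pin is pulled up, m. 0: fully in, blocking the track. The spring pulls it down with about 4 N at 0 and 9 N at 0.022; travel ends at 0.028. Resting in the notch it reads about 0.016, and balls pass beneath it.
- pin_turn (a joint): Turn of the stop pin, rad, counter-clockwise from above. At 0 its black cross pin points along station +x in a deep slot and cannot turn until lifted 0.022. The V-shaped rest notch, 6 mm deep, lies at 1.22 (70 degrees); let down within 0.25 of it, the cross pin slides into it and stays up. Stops at -0.05 and 1.6.
- tray_handle (a point): Centre of the black handle bar of the yellow tray, 70 mm above the tray's underside (73 mm above the bench as found), over the tray's middle. Bar along the tray's y, 64 mm free length, 12 mm thick (x), 18 mm high. Tray 92 mm (x) by 72 mm (y), 0.15 to 0.31 kg empty, three walls up to 48 mm high, open at the lip on its -x side. Axes: tray's, z up.
- tray_lip (a point): Middle of the top edge of the tray's open lip, 64 mm wide, floor 4 mm thick; 44 mm from the handle's centre towards the tray's -x and 48 mm below it. The floor falls 10 degrees from lip to rear: carried level the balls stay at the rear, with the lip tilted down more than 10 degrees they roll out. Feet: cross bars 36 mm behind the lip and at the rear.
- mat: Black rubber mat 150 x 140 x 3 mm fixed on the bench, on which the tray stands. Origin: centre of its underside.
- pen_cup: Bystander: black pen cup, 68 mm wide, with pens up to 140 mm high. Origin: centre of its underside.
- weight: Bystander: steel test weight, 60 mm wide, 56 mm high. Origin: centre of its underside.
- jar: Bystander: green glass jar with white lid, 56 mm wide, 85 mm high. Origin: centre of its underside.
- ball1: Polished steel test ball, 20 mm in diameter, 33 g; one of five lying in the tray. Origin: its centre.
- ball2: Polished steel test ball, 20 mm in diameter, 33 g; one of five lying in the tray. Origin: its centre.
- ball3: Polished steel test ball, 20 mm in diameter, 33 g; one of five lying in the tray. Origin: its centre.
- ball4: Polished steel test ball, 20 mm in diameter, 33 g; one of five lying in the tray. Origin: its centre.
- ball5: Polished steel test ball, 20 mm in diameter, 33 g; one of five lying in the tray. Origin: its centre.

How it is judged:
By the outcome, as a careful person would: the job done as asked, in the order asked, and still so for the second after the job is handed in, with the robot touching nothing.
It also fails if it takes over 72 s, if anything falls off the work surface, if the arm or the gripper's body presses on something with over 40 N, if the wrist force passes 120 N, or if a joint passes its speed limit or range.

## Working session

There is one attempt and no reset: what is moved stays moved. The work goes in short steps, Python scripts to look and compute and a tool call to move; the robot and the scene stay as the last step left them, time stands still between calls to the robot, and variables do not carry over. Pictures are saved under pics/ and viewed, and the job is handed in when it is done.

Besides the shell and the picture viewer there is one more tool, called after "Call:" in YAML: its name, and indented under it one key for each argument. play_rows: Moves the arm, as the interface text tells. Its arguments: {"type":"object","properties":{"motion":{"type":"array"}},"required":["motion"]}

```bash
ls; mkdir -p pics; python3 - <<'E'
from cell import manip,get_image,camera_model
import cv2
s=manip.read_state(); print(s)
for n in("scene","top"):
    im=get_image(n); cv2.imwrite(f"pics/{n}0.png",im); 
    cv2.imwrite(f"pics/{n}0b.png",cv2.resize(im,(800,600),interpolation=cv2.INTER_CUBIC)); print(n,camera_model(n))
E
```

```text
pics
{'t': 0.0, 'joint_positions': array([-9.34405944e-01,  2.55754737e-01,  1.06999608e-01, -5.11098655e-04,
       -1.42391495e+00, -2.84589641e-01]), 'qvel': array([ 0.00048518,  0.00017756, -0.00099566,  0.00044506,  0.00081399,
        0.00089361]), 'joint_efforts': array([ 2.00012444e-03, -3.86631560e+01,  2.37945449e+01,  5.36538318e+00,
       -6.13625991e-03,  2.49902831e-05]), 'ee_pos': array([ 0.18940824, -0.51581637,  0.23038423]), 'ee_rot': array([ 0.6968729 , -0.69552712, -0.12357939,  0.12384795]), 'ft_force': array([0.13115463, 0.58579633, 0.46519777]), 'wrist_torque': array([-0.04091803,  0.01525637,  0.04689938]), 'grip_width': 0.0853150326360556}
scene {'fx': 362.7018478184146, 'fy': 362.7018478184146, 'cx': 248.14984675458854, 'cy': 189.30126412538817, 'k1': -0.06037671668860848, 'rvec': array([ 1.11936269,  2.41100672, -1.00475247]), 'tvec': array([ 0.38473126, -0.24943981,  1.10576439])}
top {'fx': 368.47842782607796, 'fy': 368.47842782607796, 'cx': 249.92445235035385, 'cy': 191.82383984369517, 'k1': -0.08403915867454931, 'rvec': array([ 2.17454557, -2.20823091,  0.1048535 ]), 'tvec': array([0.00445589, 0.574104  , 0.96367358])}
```

View pics/scene0b.png

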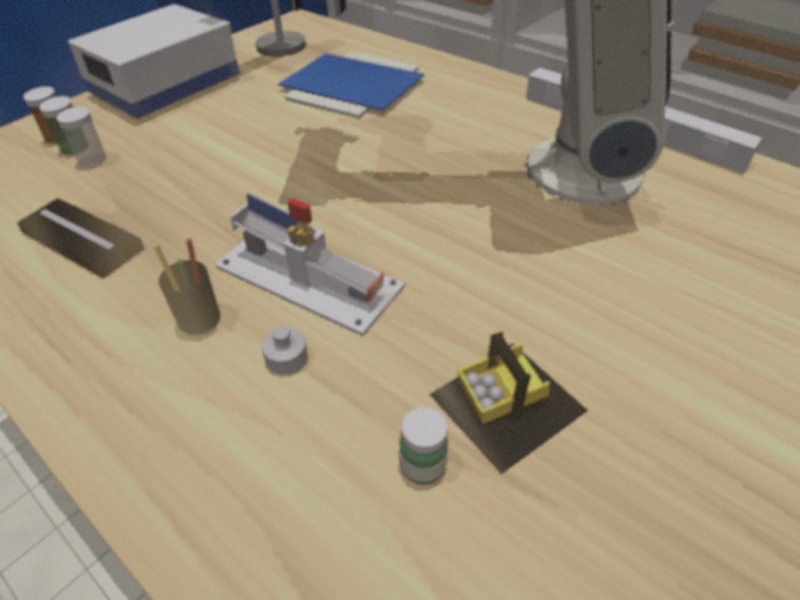

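View pics/top0b.png

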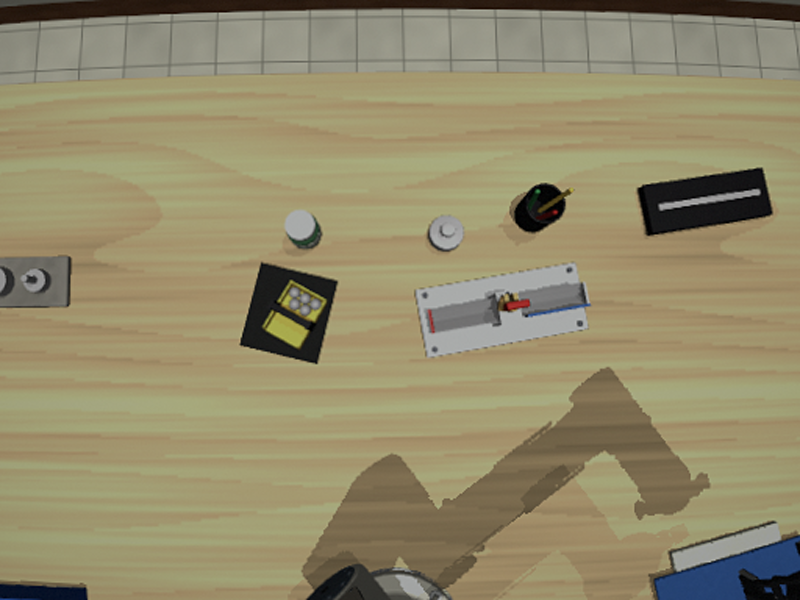

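The station is in the middle with its red end stop on the left (+y). The blue rail is on the robot side and the tray stands on its mat to the left. I'll zoom in next.

```bash
python3 - <<'E'
import cv2
im=cv2.imread("pics/top0.png")
cv2.imwrite("pics/t_st.png",cv2.resize(im[160:235,255:385],None,fx=6,fy=6,interpolation=cv2.INTER_CUBIC))
cv2.imwrite("pics/t_tr.png",cv2.resize(im[160:240,145:225],None,fx=7,fy=7,interpolation=cv2.INTER_CUBIC))
im=cv2.imread("pics/scene0.png")
cv2.imwrite("pics/s_st.png",cv2.resize(im[110:215,130:265],None,fx=5.5,fy=5.5,interpolation=cv2.INTER_CUBIC))
cv2.imwrite("pics/s_tr.png",cv2.resize(im[205:305,270:380],None,fx=6,fy=6,interpolation=cv2.INTER_CUBIC))
E
```

```text
(no output)
```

View pics/t_st.png

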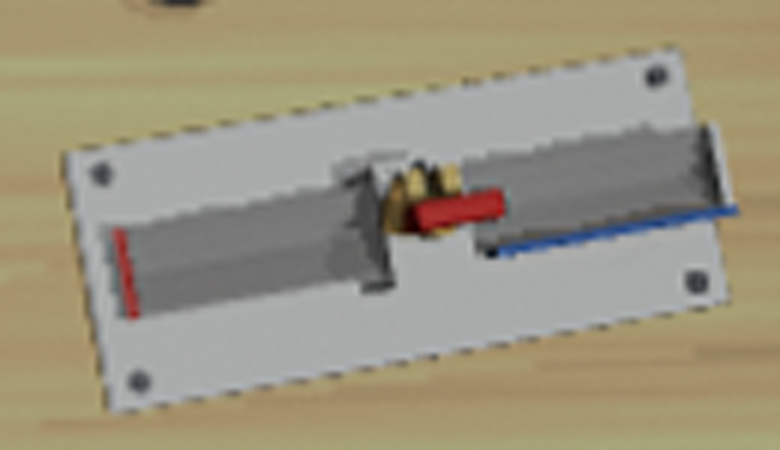

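View pics/t_tr.png

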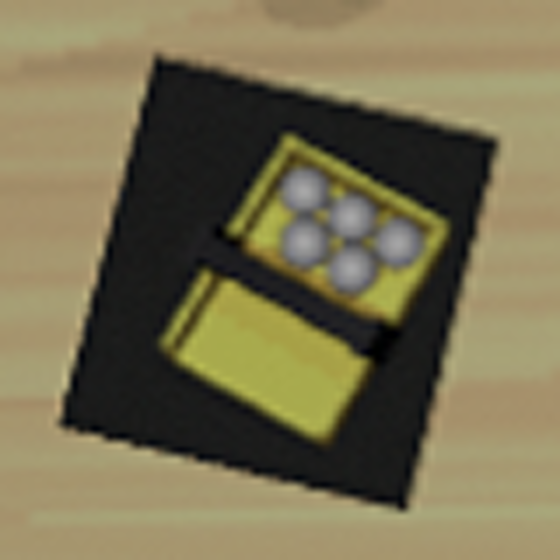

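View pics/s_st.png

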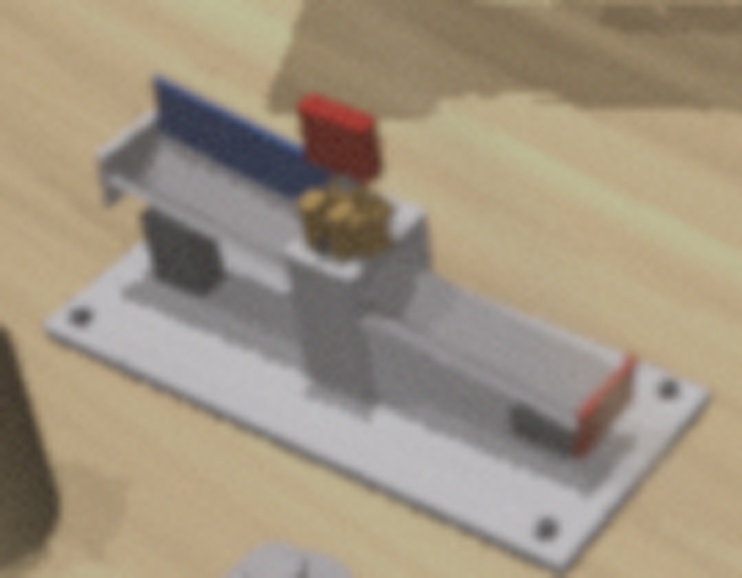

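View pics/s_tr.png

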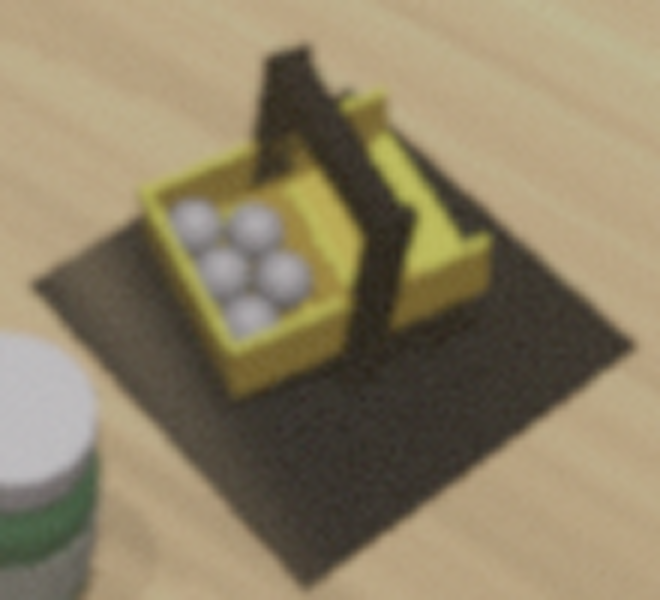

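```bash
cat > h.py <<'E'
import numpy as np,cv2
from scipy.optimize import least_squares
from scipy.spatial.transform import Rotation as R
from cell import manip,get_image,camera_model
C={n:camera_model(n) for n in("scene","top")}
def proj(n,P):
    c=C[n];K=np.array([[c['fx'],0,c['cx']],[0,c['fy'],c['cy']],[0,0,1.]])
    return cv2.projectPoints(np.atleast_2d(P).astype(float),c['rvec'],c['tvec'],K,np.array([c['k1'],0,0,0.]))[0][:,0]
def pt(p,P):
    x,y,a=p;P=np.atleast_2d(P)
    return np.c_[x+np.cos(a)*P[:,0]-np.sin(a)*P[:,1],y+np.sin(a)*P[:,0]+np.cos(a)*P[:,1],P[:,2]]
def fit(obs,p0):
    # obs: (cam,(u,v),(X,Y,Z) mm)
    f=lambda p:np.concatenate([proj(o[0],pt(p,np.array(o[2])/1e3))[0]-o[1] for o in obs])
    r=least_squares(f,p0,loss='soft_l1');
    return r.x,f(r.x).reshape(-1,2).round(1)
def up(u,s,o): return (np.array(u)+.5)/s-.5+np.array(o)
E
python3 - <<'E'
from h import *
T=lambda u:up(u,6,(255,160)); S=lambda u:up(u,5.5,(130,110))
o=[("top",T((65,152)),(60,145,10)),("top",T((680,50)),(60,-145,10)),("top",T((728,300)),(-60,-145,10)),("top",T((110,410)),(-60,145,10)),("top",T((460,208)),(0,5,147)),
("scene",S((45,328)),(60,-145,10)),("scene",S((565,572)),(60,145,10)),("scene",S((708,397)),(-60,145,10)),("scene",S((343,138)),(0,5,132))]
p,r=fit(o,[.5,-.2,.15]);print("station",p,r.tolist())
for n in("top","scene"):
  q=[x for x in o if x[0]==n];print(n,fit(q,p)[0])
print("knob",pt(p,[[0,.005,.134]]),"inlet",pt(p,[[0,-.074,.054]]))
T=lambda u:up(u,7,(145,160)); S=lambda u:up(u,6,(270,205))
o=[("top",T((158,57)),(75,70,3)),("top",T((497,138)),(75,-70,3)),("top",T((407,510)),(-75,-70,3)),("top",T((62,427)),(-75,70,3)),
("scene",S((33,285)),(75,-70,3)),("scene",S((635,345)),(-75,70,3)),("scene",S((308,590)),(75,70,3))]
# yaw of mat modulo
p,r=fit(o,[.5,.15,-.2]);print("mat",p,r.tolist())
o=[("top",T((165,345)),(-44,34,25)),("top",T((328,442)),(-44,-34,25)),("top",T((288,135)),(46,36,48)),("top",T((448,228)),(46,-36,48)),
("scene",S((145,190)),(46,-36,51)),("scene",S((235,350)),(46,36,51)),("scene",S((287,48)),(0,-36,82)),("scene",S((402,213)),(0,36,82))]
p,r=fit(o,[.5,.15,-.5]);print("tray",p,r.tolist())
for n in("top","scene"):
  q=[x for x in o if x[0]==n];print(n,fit(q,p)[0])
for n,u,h in(("cup",(540,207),0.1),("weight",(446,232),.05),("jar",(302,224),.085)):
  u=up(u,1.5625,(0,0)); g=least_squares(lambda q:proj("top",[q[0],q[1],h])[0]-u,[.5,0]).x;print(n,g)
s=manip.read_state();print(R.from_quat(s['ee_rot'],scalar_first=True).as_matrix())
E
```

```text
station [ 0.55756757 -0.19692365  0.1522561 ] [[-0.9, -0.6], [-0.2, -0.9], [-0.0, 0.3], [-0.8, 0.1], [-0.5, -0.3], [-0.5, -1.6], [-0.8, -1.9], [0.8, -2.1], [-0.3, -0.4]]
top [ 0.55687253 -0.19826368  0.15331781]
scene [ 0.56069477 -0.19260498  0.1502478 ]
knob [[ 0.55680923 -0.19198149  0.134     ]] inlet [[ 0.56879105 -0.27006757  0.054     ]]
mat [ 0.55781331  0.17550871 -0.24512637] [[-1.5, -0.8], [-0.3, -0.8], [-0.4, -0.3], [-1.2, -0.3], [-1.3, -1.3], [0.6, -1.6], [-0.1, -1.3]]
tray [ 0.55201538  0.16158248 -0.52831508] [[0.3, 0.2], [-0.9, -1.0], [-2.4, -0.5], [-1.4, -0.3], [0.2, -7.6], [1.0, -5.7], [-0.8, -0.2], [-2.3, 0.2]]
top [ 0.55088973  0.15846136 -0.5560034 ]
scene [ 0.55721031  0.16627132 -0.46420529]
cup [ 0.71538715 -0.24651267]
weight [ 0.68549193 -0.09868854]
jar [0.69483791 0.13870187]
[[ 9.38774635e-01 -6.60888736e-04 -3.44531199e-01]
 [ 3.44531823e-01  1.55189503e-03  9.38773356e-01]
 [-8.57484823e-05 -9.99998577e-01  1.68457689e-03]]
```

```bash
cat >> h.py <<'E'
ST=(0.5573,-0.1973,0.1525)
def wire(n,im,off,s,polys,col):
    for P in polys:
        q=((proj(n,P)-off+.5)*s-.5)
        cv2.polylines(im,[np.round(q*8).astype(int).reshape(-1,1,2)],False,col,1,cv2.LINE_AA,3)
def crop(im,b,s):
    return cv2.resize(im[b[1]:b[3],b[0]:b[2]],None,fx=s,fy=s,interpolation=cv2.INTER_CUBIC)
def circ(x,y,r,z):
    a=np.linspace(0,6.3,40);return np.c_[x+r*np.cos(a),y+r*np.sin(a),0*a+z]
E
python3 - <<'E'
from h import *
T=lambda u:up(u,7,(145,160)); S=lambda u:up(u,6,(270,205))
o=[("top",T((165,345)),(-44,34,25)),("top",T((328,442)),(-44,-34,25)),("scene",S((287,48)),(0,-36,82)),("scene",S((402,213)),(0,36,82)),("top",T((215,240)),(0,36,80)),("top",T((390,340)),(0,-36,80))]
p,r=fit(o,[.5,.15,-.5]);print("tray",p,r.tolist())
cup=(.715,-.2465)
def st(P): return pt(ST,np.array(P)/1e3)
def tr(P): return pt(p,np.array(P)/1e3)
polS=[st([(60,145,10),(60,-145,10),(-60,-145,10),(-60,145,10),(60,145,10)]),st([(-19,-21.5,97),(-19,-122.5,109)]),st([(17,-126,77.5),(17,126,46.5)]),st([(-6,-13,147),(-6,23,147),(6,23,147),(6,-13,147),(-6,-13,147)]),st([(-26,-13,84),(-26,23,84),(26,23,84),(26,-13,84),(-26,-13,84)])]
polC=[circ(*cup,.034,0),circ(*cup,.034,.09)]
polT=[tr([(-46,36,25),(-46,-36,25)]),tr([(-6,-32,82),(-6,32,82),(6,32,82),(6,-32,82),(-6,-32,82)]),tr([(-46,36,3),(-46,-36,3),(46,-36,3),(46,36,3),(-46,36,3)]),tr([(46,36,35),(46,-36,35)])]
for n,b,s,f in(("top",(255,105,385,235),4.5,"ov1"),("scene",(90,110,265,230),4.5,"ov2"),("top",(145,160,225,240),7,"ov3"),("scene",(270,205,380,305),6,"ov4")):
    im=crop(cv2.imread(f"pics/{n}0.png"),b,s); off=np.array(b[:2])
    wire(n,im,off,s,polS,(0,255,0));wire(n,im,off,s,polC,(255,0,255));wire(n,im,off,s,polT,(255,80,0))
    cv2.imwrite(f"pics/{f}.png",im)
E
```

```text
tray [ 0.54980437  0.16141409 -0.52208228] [[0.4, 1.1], [-0.7, -0.2], [-0.3, -0.9], [-1.6, -0.6], [-3.2, -0.1], [-3.3, -0.5]]
```

View pics/ov1.png

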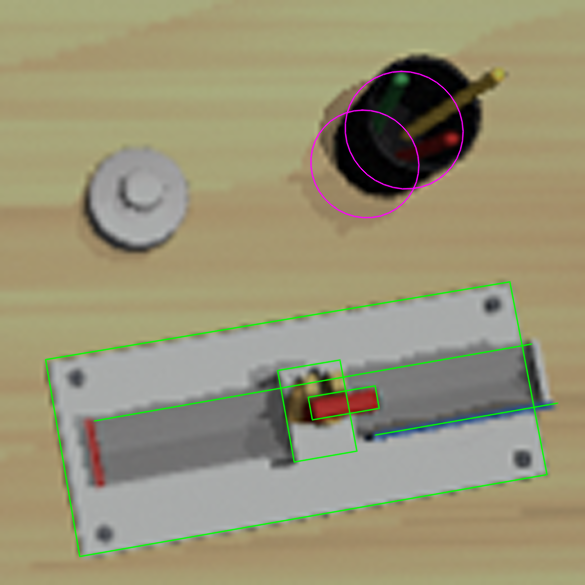

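View pics/ov2.png

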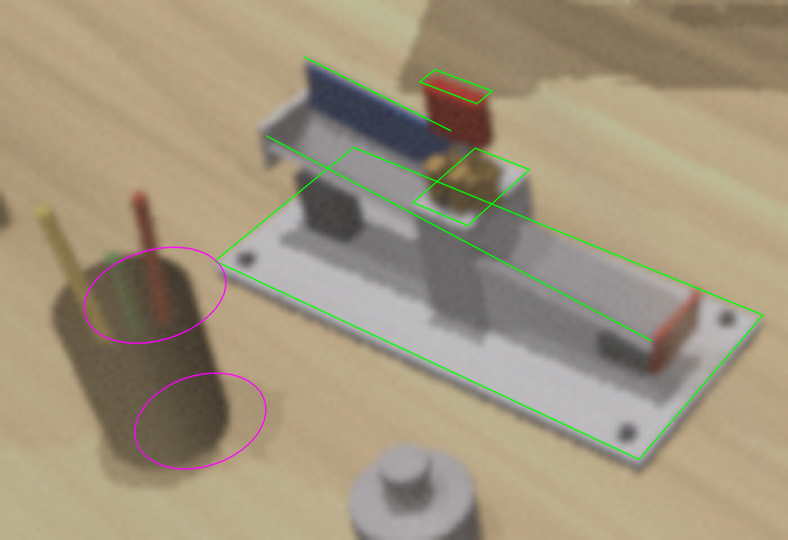

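View pics/ov3.png

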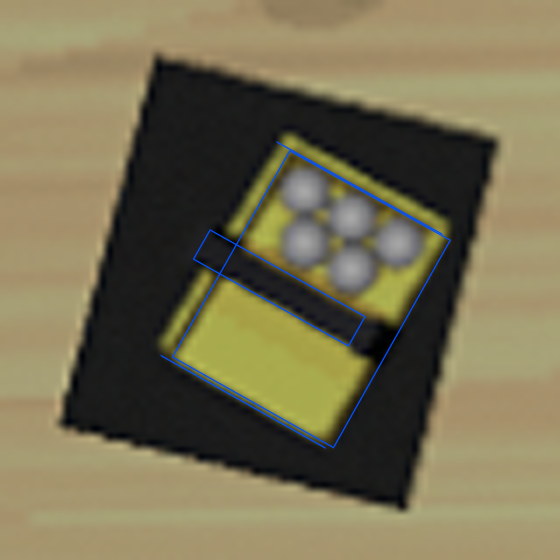

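View pics/ov4.png

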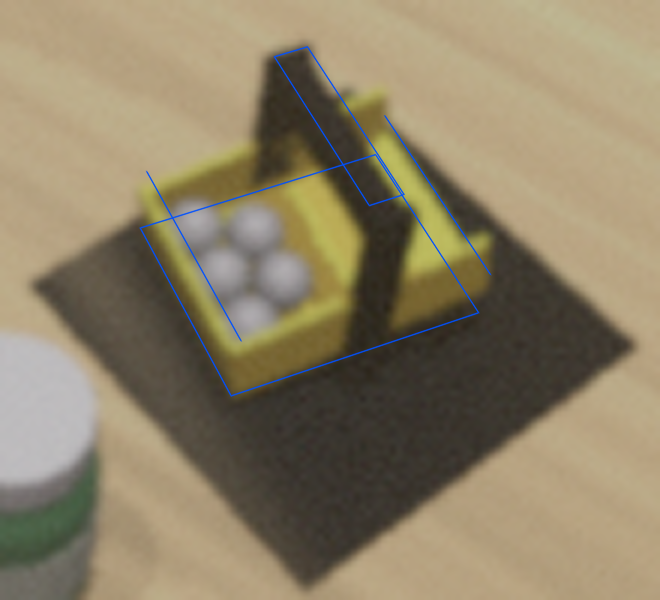

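```bash
python3 - <<'E'
from h import *
T=lambda u:up(u,7,(145,160)); S=lambda u:up(u,6,(270,205))+np.array([0,-1.6])
for zf in(30,40,48):
  o=[("top",T((163,345)),(-46,36,zf)),("top",T((328,443)),(-46,-36,zf)),("top",T((288,133)),(46,36,33)),("top",T((450,226)),(46,-36,33)),("top",T((297,297)),(0,0,82))]
  print(zf,*[x.tolist() for x in fit(o,[.5,.15,-.5])])
  o2=[("scene",S((287,48)),(0,-36,82)),("scene",S((145,190)),(46,-36,33)),("scene",S((235,350)),(46,36,33)),("scene",S((235,397)),(46,36,3)),("scene",S((375,95)),(-46,-36,zf)),("scene",S((488,242)),(-46,36,zf))]
  print(zf,*[x.tolist() for x in fit(o2,[.5,.15,-.5])])
E
```

```text
30 [0.5520130277671174, 0.1580998015683455, -0.537301444451852] [[0.4, 0.2], [0.2, -0.1], [0.0, 0.4], [0.3, 0.6], [-1.3, -2.3]]
30 [0.5468570332771346, 0.1582481029582576, -0.4656540082696463] [[-1.8, -0.7], [-0.6, -1.4], [1.9, -0.6], [0.3, 0.2], [-0.1, 1.2], [0.3, 2.4]]
40 [0.5519744633820747, 0.15729550705137862, -0.5265184105488389] [[-0.0, 0.3], [0.2, -0.1], [0.1, 0.4], [0.5, 0.4], [-1.0, -2.3]]
40 [0.5488756747715232, 0.15879368479770095, -0.4832798396312486] [[-1.8, -0.0], [-0.9, -1.1], [1.0, 0.1], [-0.5, 0.8], [0.7, -1.0], [1.0, 0.6]]
48 [0.5519199387403517, 0.1566508614718439, -0.5180935237652947] [[-0.3, 0.4], [0.2, -0.1], [0.1, 0.5], [0.7, 0.3], [-0.7, -2.2]]
48 [0.5502345963163681, 0.16006669255425368, -0.5165045840678696] [[-1.1, 0.5], [-0.6, -1.1], [0.3, 0.5], [-1.3, 1.2], [2.4, -2.4], [1.8, -0.3]]
```

```bash
cat >> h.py <<'E'
def Rt(phi,tilt=0,ax=None):
    c,s=np.cos(phi),np.sin(phi)
    M=np.array([[s,0,c],[-c,0,s],[0,-1,0]])
    if tilt: M=R.from_rotvec(tilt*np.array([*ax,0])).as_matrix()@M
    return M
def delta(pos,M,s=None):
    s=s or manip.read_state()
    M0=R.from_quat(s['ee_rot'],scalar_first=True).as_matrix()
    d=M0.T@(np.array(pos)-s['ee_pos']); r=R.from_matrix(M0.T@M).as_rotvec()
    return np.round(np.r_[d,r],4).tolist()
E
python3 - <<'E'
from h import *
k=pt(ST,[[0,.005,0]])[0]; print(k)
ph=ST[2]+np.pi
print(delta([k[0],k[1],.21],Rt(ph)))
print(delta([k[0],k[1],.117],Rt(ph)))
E
```

```text
[ 0.55654045 -0.19235803  0.        ]
[0.4561, 0.0208, 0.1772, -0.0015, -1.3716, 0.0011]
[0.4561, 0.1138, 0.177, -0.0015, -1.3716, 0.0011]
```

Call:
play_rows:
  motion: [0.07, 0.005, 0.03, 0, -0.14, 0, 70, 0.14, 0.008, 0.054, 0, -0.28, 0, 70, 0.21, 0.01, 0.08, 0, -0.42, 0, 70, 0.28, 0.013, 0.108, 0, -0.56, 0, 70, 0.32, 0.015, 0.125, 0, -0.7, 0, 70, 0.36, 0.017, 0.14, 0, -0.84, 0, 70, 0.4, 0.019, 0.155, 0, -0.98, 0, 70, 0.43, 0.02, 0.167, 0, -1.12, 0, 70, 0.45, 0.021, 0.175, 0, -1.26, 0, 70, 0.456, 0.021, 0.177, 0, -1.371, 0, 70, 0.456, 0.021, 0.177, 0, -1.371, 0, 70, 0.456, 0.021, 0.177, 0, -1.371, 0, 70, 0.456, 0.021, 0.177, 0, -1.371, 0, 70]

```text
t: 1.4
ee_pos: [0.556, -0.193, 0.2096]
ee_rot: [-0.462, 0.46, 0.536, -0.536]
ft_force: [0.5, -0.7, 0.0]
grip_width: 0.06
```

```bash
python3 - <<'E'
from h import *
a=get_image("top");b=get_image("scene")
cv2.imwrite("pics/k1.png",np.hstack([crop(a,(275,140,375,240),4),crop(b,(140,60,240,160),4)]))
k=pt(ST,[[0,.005,0]])[0]
ph=ST[2]+np.pi
s=manip.read_state();print(s['t'],s['ee_pos'],s['joint_positions'],s['grip_width'])
print(delta([k[0],k[1],.117],Rt(ph)))
E
```

```text
1.5 [ 0.55578848 -0.19339624  0.21000593] [-0.07031796  0.33891963  0.17109776 -0.00148785 -1.40364862  0.22082842] 0.059662299516770656
[0.0008, 0.093, -0.0009, -0.0003, -0.0022, 0.0016]
```

View pics/k1.png

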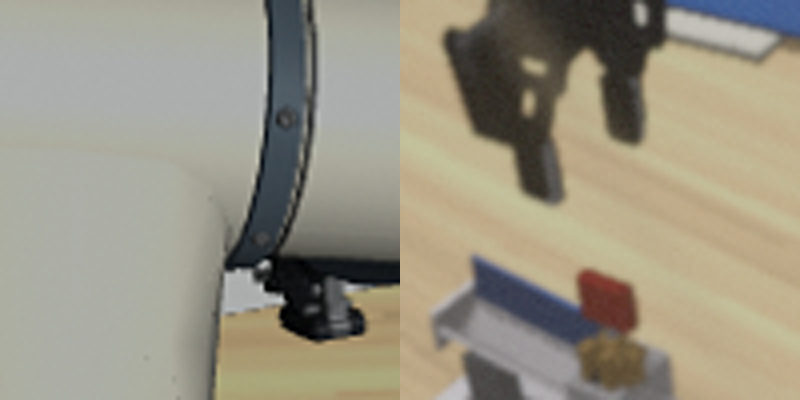

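```bash
python3 - <<'E'
from h import *
s=manip.read_state();p=s['ee_pos']
M0=R.from_quat(s['ee_rot'],scalar_first=True).as_matrix()
for d in(0,.03,-.03):
  q=proj("scene",p+M0[:,2]*d-M0[:,1]*.008)[0]; print((q-[140,60]+.5)*4-.5+[400,0])
print((proj("scene",[.5565,-.1924,.147])[0]-[140,60]+.5)*4+[400,0])
E
```

```text
[586.35016376 163.33481105]
[621.95822806 137.11703658]
[549.05990247 190.85699404]
[605.02133283 276.78766581]
```

Call:
play_rows:
  motion: [0.001, 0.03, -0.001, 0, -0.002, 0, 70, 0.001, 0.06, -0.001, 0, -0.002, 0, 70, 0.001, 0.08, -0.001, 0, -0.002, 0, 70, 0.001, 0.093, -0.001, 0, -0.002, 0, 70, 0.001, 0.093, -0.001, 0, -0.002, 0, 70]

```text
t: 2.0
ee_pos: [0.5547, -0.1926, 0.1153]
ee_rot: [0.463, -0.459, -0.536, 0.537]
ft_force: [0.9, 0.3, -0.5]
grip_width: 0.0598
```

```bash
python3 - <<'E'
from h import *
b=get_image("scene")
cv2.imwrite("pics/k2.png",crop(b,(140,80,240,180),6))
s=manip.read_state();print(s['t'],s['ee_pos'],s['ft_force'],s['grip_width'])
E
```

```text
2.05 [ 0.5557036  -0.19283577  0.11682317] [-0.2000359   0.22661919 -0.1075833 ] 0.05985966567012227
```

View pics/k2.png

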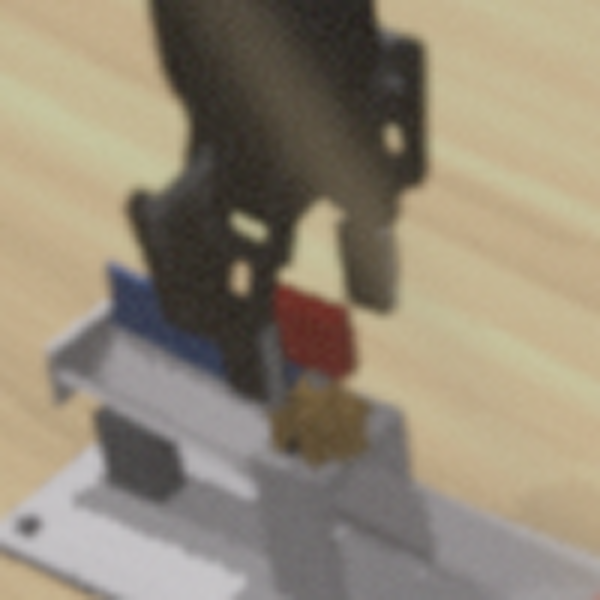

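The fingers straddle the paddle: finger tips at about (255,390) and (375,305), knob centre at about (313,330). I'll close now.

Call:
play_rows:
  motion: [0, 0, 0, 0, 0, 0, 0, 0, 0, 0, 0, 0, 0, 0, 0, 0, 0, 0, 0, 0, 0, 0, 0, 0, 0, 0, 0, 0, 0, 0, 0, 0, 0, 0, 0, 0, 0, 0, 0, 0, 0, 0, 0, 0, 0, 0, 0, 0, 0, 0, 0, 0, 0, 0, 0, 0]

```text
t: 2.85
ee_pos: [0.557, -0.1929, 0.1179]
ee_rot: [-0.461, 0.461, 0.537, -0.536]
ft_force: [3.4, 1.4, 5.5]
grip_width: 0.0115
```

```bash
python3 - <<'E'
from h import *
s=manip.read_state();print(s['t'],s['ee_pos'],s['ft_force'],s['wrist_torque'],s['grip_width'])
k=pt(ST,[[0,.005,0]])[0]
print(delta([k[0],k[1],.117],Rt(ST[2]+np.pi)))
E
```

```text
2.85 [ 0.55696477 -0.19292074  0.11786503] [3.3673865  1.44664203 5.51334523] [ 0.39047315 -1.63024774 -0.03337995] 0.011482509766454011
[0.0006, 0.0009, 0.0003, 0.0014, -0.0012, 0.0006]
```

Call:
play_rows:
  motion: [0, -0.006, 0, 0, 0, 0, 0, 0, -0.012, 0, 0, 0, 0, 0, 0, -0.018, 0, 0, 0, 0, 0, 0, -0.022, 0, 0, 0, 0, 0, 0, -0.026, 0, 0, 0, 0, 0, 0, -0.026, 0, 0, 0, 0, 0, 0, -0.026, 0, 0, 0, 0, 0]

```text
t: 3.55
ee_pos: [0.5567, -0.1926, 0.1412]
ee_rot: [-0.462, 0.46, 0.537, -0.536]
ft_force: [8.1, -2.1, -9.4]
grip_width: 0.0107
```

```bash
python3 - <<'E'
from h import *
b=get_image("scene")
cv2.imwrite("pics/k3.png",crop(b,(140,80,240,180),6))
s=manip.read_state();print(s['t'],s['ee_pos'],s['ft_force'],s['wrist_torque'],s['grip_width'])
E
```

```text
3.6 [ 0.55668966 -0.19261605  0.14115875] [ 8.27350144 -1.82810321 -9.29385283] [-0.86531639 -3.04151471 -0.04573358] 0.011201732930083492
```

View pics/k3.png

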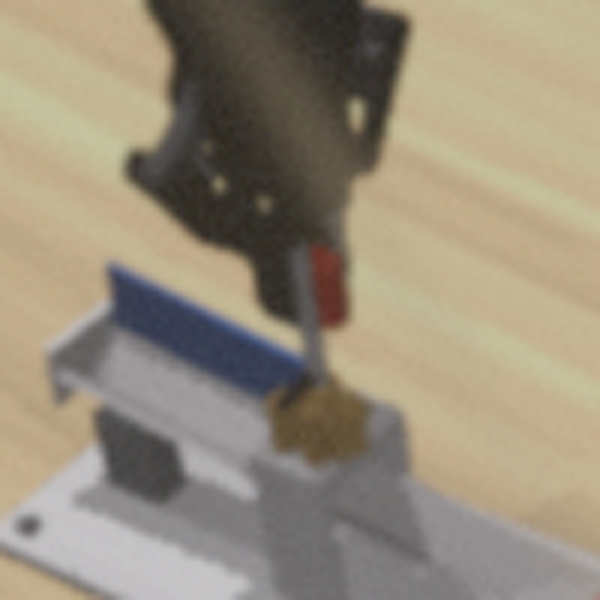

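Call:
play_rows:
  motion: [0, -0.003, 0, 0, 0, 0, 0, 0, -0.005, 0, 0, 0, 0, 0, 0, -0.005, 0, 0, 0, 0, 0, 0, -0.005, 0, 0, 0, 0, 0]

```text
t: 4.0
ee_pos: [0.5567, -0.1925, 0.1435]
ee_rot: [-0.463, 0.46, 0.536, -0.536]
ft_force: [7.7, -2.0, -10.3]
grip_width: 0.0112
```

Call:
play_rows:
  motion: [0, -0.003, 0, 0, -0.12, 0, 0, 0, -0.003, 0, 0, -0.24, 0, 0, 0, -0.003, 0, 0, -0.36, 0, 0, 0, -0.003, 0, 0, -0.48, 0, 0, 0, -0.003, 0, 0, -0.6, 0, 0, 0, -0.003, 0, 0, -0.72, 0, 0, 0, -0.003, 0, 0, -0.84, 0, 0, 0, -0.003, 0, 0, -0.96, 0, 0, 0, -0.003, 0, 0, -1.08, 0, 0, 0, -0.003, 0, 0, -1.2, 0, 0, 0, -0.003, 0, 0, -1.23, 0, 0, 0, -0.003, 0, 0, -1.23, 0, 0, 0, -0.003, 0, 0, -1.23, 0, 0]

```text
t: 5.3
ee_pos: [0.5569, -0.1922, 0.1438]
ee_rot: [-0.069, 0.066, 0.705, -0.702]
ft_force: [9.1, -1.3, -11.5]
grip_width: 0.0111
```

```bash
python3 - <<'E'
from h import *
b=get_image("scene")
cv2.imwrite("pics/k4.png",crop(b,(140,80,240,180),6))
s=manip.read_state();print(s['t'],s['ee_pos'],s['ft_force'],s['wrist_torque'],s['grip_width'])
M0=R.from_quat(s['ee_rot'],scalar_first=True).as_matrix();print(np.arctan2(M0[1,2],M0[0,2])-ST[2]+np.pi)
k=pt(ST,[[0,.005,0]])[0]
print(delta([k[0],k[1],.134],Rt(ST[2]+np.pi+1.22)))
E
```

```text
5.35 [ 0.55689529 -0.19220445  0.14375746] [  9.67330318  -2.25818443 -10.86583252] [-9.74375804e-01 -3.43882943e+00 -1.58137680e-04] 0.011020622679116486
1.227148791754565
[0.0003, 0.0098, 0.0003, 0.0034, 0.0072, 0.005]
```

View pics/k4.png

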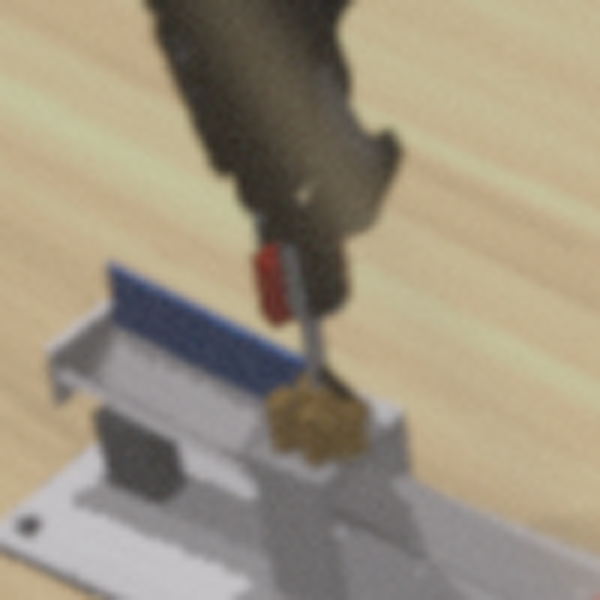

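Call:
play_rows:
  motion: [0, 0.002, 0, 0, 0, 0, 0, 0, 0.004, 0, 0, 0, 0, 0, 0, 0.006, 0, 0, 0, 0, 0, 0, 0.008, 0, 0, 0, 0, 0, 0, 0.009, 0, 0, 0, 0, 0, 0, 0.009, 0, 0, 0, 0, 0, 0, 0.009, 0, 0, 0, 0, 0]

```text
t: 6.05
ee_pos: [0.5574, -0.1924, 0.1339]
ee_rot: [-0.069, 0.066, 0.705, -0.703]
ft_force: [7.1, -1.8, -2.5]
grip_width: 0.0113
```

Call:
play_rows:
  motion: [0, 0, 0, 0, 0, 0, 20, 0, 0, 0, 0, 0, 0, 60, 0, 0, 0, 0, 0, 0, 60, 0, 0, 0, 0, 0, 0, 60, 0, 0, 0, 0, 0, 0, 60]

```text
t: 6.55
ee_pos: [0.5571, -0.1924, 0.1338]
ee_rot: [-0.069, 0.066, 0.705, -0.703]
ft_force: [-0.5, 0.6, 0.3]
grip_width: 0.0513
```

```bash
python3 - <<'E'
from h import *
b=get_image("scene")
cv2.imwrite("pics/k5.png",crop(b,(140,80,240,180),6))
s=manip.read_state();print(s['t'],s['ee_pos'],s['ft_force'],s['wrist_torque'],s['grip_width'],s['joint_positions'])
t=(.551,.158,-.525); h=pt(t,[[-.003,0,0]])[0]
print(h,delta([*h[:2],.16],Rt(t[2]+np.pi)))
E
```

```text
6.6 [ 0.55725595 -0.1923988   0.13390996] [-0.22367009 -0.01660768  0.42121079] [0.01901219 0.03448886 0.00125339] 0.05093612549396827 [-0.06989653  0.38117349  0.03780482 -0.00406536 -1.23175404  1.45066382]
[0.54840403 0.15950364 0.        ] [0.0758, -0.0246, -0.3439, -0.0023, 1.9044, 0.0063]
```

View pics/k5.png

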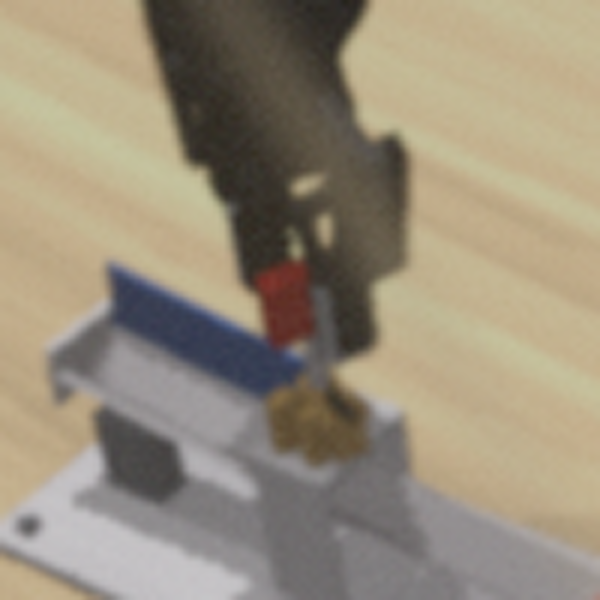

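Call:
play_rows:
  motion: [0, -0.03, 0, 0, 0, 0, 60, 0, -0.06, 0, 0, 0, 0, 60, 0, -0.08, 0, 0, 0, 0, 60, 0.005, -0.08, -0.02, 0, 0.14, 0, 60, 0.01, -0.08, -0.05, 0, 0.28, 0, 60, 0.02, -0.08, -0.09, 0, 0.42, 0, 60, 0.03, -0.08, -0.13, 0, 0.56, 0, 60, 0.038, -0.08, -0.17, 0, 0.7, 0, 60, 0.046, -0.075, -0.21, 0, 0.84, 0, 60, 0.055, -0.07, -0.25, 0, 0.98, 0, 60, 0.062, -0.06, -0.28, 0, 1.12, 0, 60, 0.07, -0.05, -0.31, 0, 1.26, 0, 60, 0.074, -0.04, -0.33, 0, 1.4, 0, 60, 0.076, -0.03, -0.344, 0, 1.54, 0, 60, 0.076, -0.025, -0.344, 0, 1.68, 0, 60, 0.076, -0.025, -0.344, 0, 1.82, 0, 60, 0.076, -0.025, -0.344, 0, 1.904, 0, 60, 0.076, -0.025, -0.344, 0, 1.904, 0, 60, 0.076, -0.025, -0.344, 0, 1.904, 0, 60]

```text
t: 8.5
ee_pos: [0.5481, 0.1596, 0.1605]
ee_rot: [0.614, -0.61, -0.353, 0.354]
ft_force: [0.1, -0.1, -0.2]
grip_width: 0.0513
```

```bash
python3 - <<'E'
from h import *
a=get_image("top");b=get_image("scene")
cv2.imwrite("pics/t1.png",np.hstack([crop(a,(145,150,225,250),5),crop(b,(270,180,370,280),4)[:400,:400].repeat(1,0) if 0 else cv2.resize(crop(b,(280,180,360,280),5),(400,500))]))
cv2.imwrite("pics/t1b.png",crop(a,(250,150,380,240),6))
t=(.551,.158,-.525); h=pt(t,[[-.003,0,0]])[0]
s=manip.read_state();print(s['t'],s['ee_pos'],s['ft_force'])
print(delta([*h[:2],.056],Rt(t[2]+np.pi)))
p=s['ee_pos'];M0=R.from_quat(s['ee_rot'],scalar_first=True).as_matrix()
for n,o in(("top",(145,150)),("scene",(280,180))):
  for d in(0,.0255,-.0255): print(n,(proj(n,p+M0[:,2]*d-M0[:,1]*.008)[0]-o+.5)*5-.5)
  print((proj(n,[*h[:2],.082])[0]-o+.5)*5-.5)
E
```

```text
8.6 [0.54815939 0.15961639 0.16045457] [-0.01692946  0.07351806 -0.14321671]
[-0.0001, 0.1045, -0.0009, -0.0056, 0.0021, 0.0016]
top [172.7547781  248.55127524]
top [144.82717416 297.56962954]
top [200.63286399 199.71304555]
[202.69438712 257.86003112]
scene [261.46733155  63.81413291]
scene [326.34570423  45.10884771]
scene [195.23488407  82.8855467 ]
[228.38020258 222.85214948]
```

View pics/t1.png

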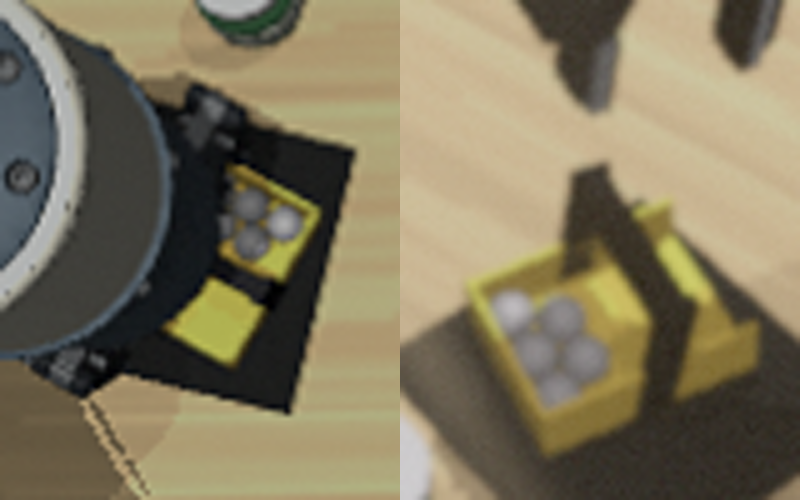

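View pics/t1b.png

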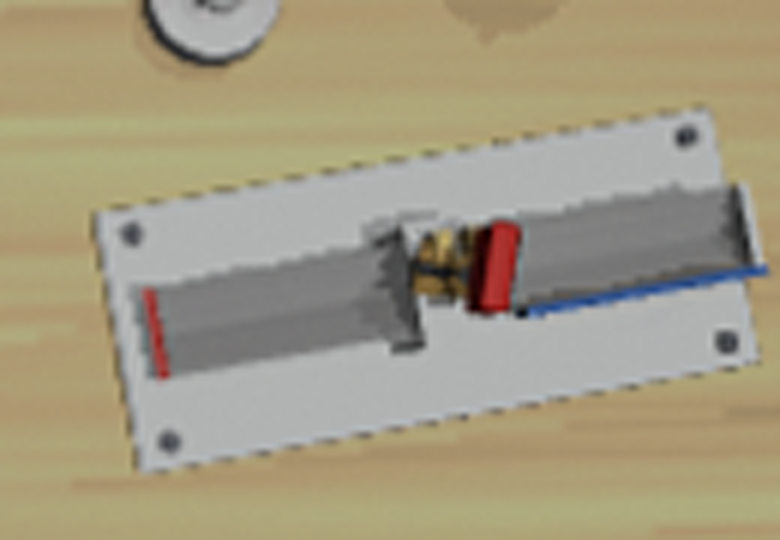

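Call:
play_rows:
  motion: [0, 0.03, -0.001, -0.004, 0.002, 0, 60, 0, 0.06, -0.001, -0.004, 0.002, 0, 60, 0, 0.085, -0.001, -0.004, 0.002, 0, 60, 0, 0.104, -0.001, -0.004, 0.002, 0, 60, 0, 0.104, -0.001, -0.004, 0.002, 0, 60]

```text
t: 9.1
ee_pos: [0.5466, 0.1586, 0.0537]
ee_rot: [0.614, -0.612, -0.351, 0.355]
ft_force: [-0.8, -0.6, -0.1]
grip_width: 0.0511
```

```bash
python3 - <<'E'
from h import *
a=get_image("top");b=get_image("scene")
cv2.imwrite("pics/t2.png",np.hstack([crop(a,(145,150,225,250),5),crop(b,(280,190,360,290),5)]))
s=manip.read_state();print(s['t'],s['ee_pos'],s['ft_force'])
E
```

```text
9.2 [0.54896978 0.15950653 0.05701007] [ 0.04784164 -0.50358115  0.23964717]
```

View pics/t2.png

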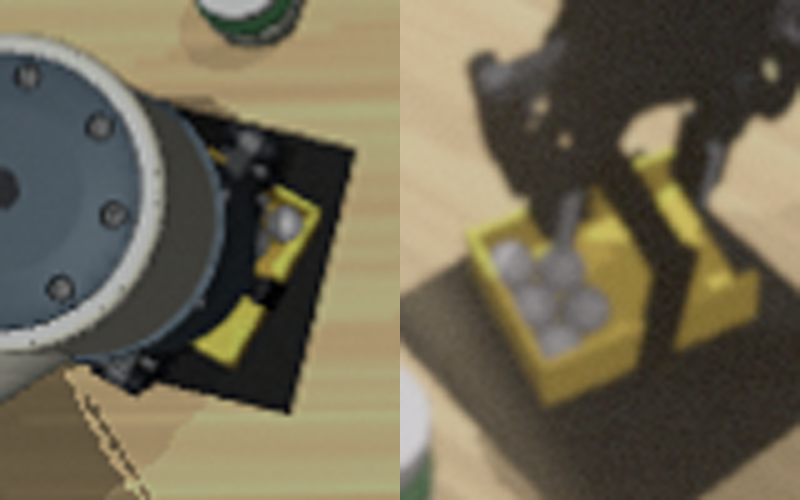

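The fingers are on both sides of the bar and clear of the balls. Closing.

Call:
play_rows:
  motion: [0, 0, 0, 0, 0, 0, 30, 0, 0, 0, 0, 0, 0, 10, 0, 0, 0, 0, 0, 0, 0, 0, 0, 0, 0, 0, 0, 0, 0, 0, 0, 0, 0, 0, 0, 0, 0, 0, 0, 0, 0, 0, 0, 0, 0, 0, 0, 0, 0, 0, 0, 0, 0, 0, 0, 0]

```text
t: 10.0
ee_pos: [0.5495, 0.1599, 0.0581]
ee_rot: [0.613, -0.612, -0.354, 0.353]
ft_force: [-2.1, 1.3, 6.0]
grip_width: 0.0108
```

```bash
python3 - <<'E'
from h import *
s=manip.read_state();print(s['t'],s['ee_pos'],s['ee_rot'],s['ft_force'],s['wrist_torque'],s['grip_width'],s['joint_positions'])
M0=R.from_quat(s['ee_rot'],scalar_first=True).as_matrix();print(np.arctan2(M0[1,2],M0[0,2])-np.pi)
E
```

```text
10.0 [0.54950817 0.15985818 0.05811589] [ 0.61291455 -0.6118757  -0.35443494  0.35259005] [-2.07650831  1.34874606  6.04313016] [ 0.21345068  0.54238532 -0.03728411] 0.010825098683293583 [ 0.55536654  0.40767305 -0.13154836 -0.00161702 -1.028921   -1.07826545]
-0.5237310896741922
```

Call:
play_rows:
  motion: [0, -0.005, 0, 0, 0, 0, 0, 0, -0.015, 0, 0, 0, 0, 0, 0, -0.03, 0, 0, 0, 0, 0, 0, -0.05, 0, 0, 0, 0, 0, 0, -0.07, 0, 0, 0, 0, 0, 0, -0.09, 0, 0, 0, 0, 0, 0, -0.11, 0, 0, 0, 0, 0, 0, -0.13, 0, 0, 0, 0, 0, 0, -0.15, 0, 0, 0, 0, 0, 0, -0.17, 0, 0, 0, 0, 0, 0, -0.182, 0, 0, 0, 0, 0, 0, -0.187, 0, 0, 0, 0, 0, 0, -0.187, 0, 0, 0, 0, 0]

```text
t: 11.3
ee_pos: [0.5492, 0.1594, 0.2452]
ee_rot: [0.613, -0.612, -0.354, 0.353]
ft_force: [-0.3, 0.0, -4.8]
grip_width: 0.0107
```

```bash
python3 - <<'E'
from h import *
a=get_image("top");b=get_image("scene")
cv2.imwrite("pics/t3.png",np.hstack([crop(a,(105,130,225,250),4)[:,:400],crop(b,(270,110,370,230),4)]))
s=manip.read_state();print(s['t'],s['ee_pos'],s['ft_force'],s['wrist_torque'],s['grip_width'])
# pour target: lip at station (9,-74), level, handle 44 behind
for z in(.245,):
  h=pt(ST,[[.010+.044,-.076,0]])[0]
  print(h,delta([*h[:2],z],Rt(ST[2]+np.pi)))
E
```

```text
11.4 [0.54868537 0.15928513 0.24391732] [-0.15420589  0.35109466 -2.82622612] [ 0.0136481   0.05713372 -0.00287217] 0.011065239536382663
[ 0.62221843 -0.26421486  0.        ] [-0.3299, -0.002, -0.2755, -0.0009, -0.6763, 0.0019]
```

View pics/t3.png

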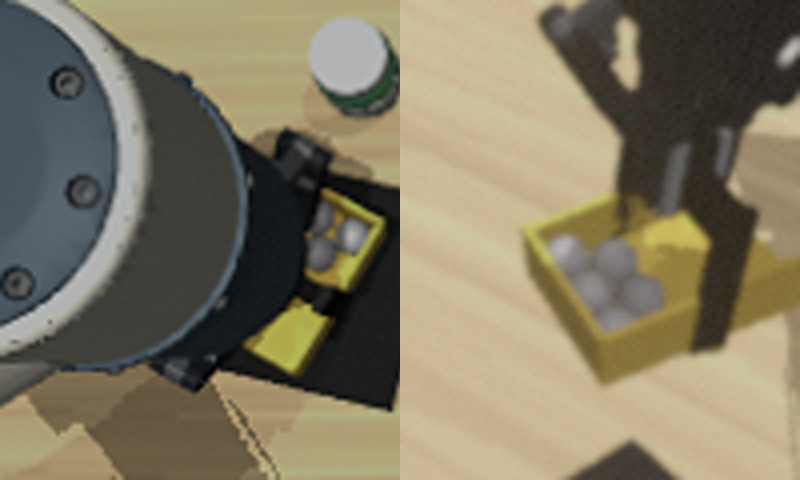

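Call:
play_rows:
  motion: [-0.003, -0.002, -0.0025, 0, -0.006, 0, 0, -0.0116, -0.002, -0.0096, 0, -0.024, 0, 0, -0.0244, -0.002, -0.0204, 0, -0.05, 0, 0, -0.0416, -0.002, -0.0347, 0, -0.085, 0, 0, -0.062, -0.002, -0.0518, 0, -0.127, 0, 0, -0.0855, -0.002, -0.0714, 0, -0.175, 0, 0, -0.1109, -0.002, -0.0926, 0, -0.227, 0, 0, -0.1376, -0.002, -0.1149, 0, -0.282, 0, 0, -0.165, -0.002, -0.1378, 0, -0.338, 0, 0, -0.1924, -0.002, -0.1606, 0, -0.394, 0, 0, -0.2191, -0.002, -0.1829, 0, -0.449, 0, 0, -0.2445, -0.002, -0.2041, 0, -0.501, 0, 0, -0.268, -0.002, -0.2237, 0, -0.549, 0, 0, -0.2884, -0.002, -0.2408, 0, -0.591, 0, 0, -0.3056, -0.002, -0.2551, 0, -0.626, 0, 0, -0.3185, -0.002, -0.2659, 0, -0.652, 0, 0, -0.327, -0.002, -0.273, 0, -0.67, 0, 0, -0.33, -0.002, -0.2755, 0, -0.676, 0, 0, -0.33, -0.002, -0.2755, 0, -0.676, 0, 0]

```text
t: 13.3
ee_pos: [0.6219, -0.2646, 0.2441]
ee_rot: [-0.462, 0.46, 0.537, -0.536]
ft_force: [-0.5, 0.2, -3.5]
grip_width: 0.0107
```

```bash
cat >> h.py <<'E'
def tips(n,off,s):  # lip corners & walls of held tray from tool pose
    pass
def trayframe(st):
    M=R.from_quat(st['ee_rot'],scalar_first=True).as_matrix()
    X=-M[:,2];Z=-M[:,1];Y=np.cross(Z,X)
    return st['ee_pos']+.015*Z,np.c_[X,Y,Z]   # handle centre
E
python3 - <<'E'
from h import *
a=get_image("top");b=get_image("scene")
s=manip.read_state();h,F=trayframe(s)
print(s['t'],s['ee_pos'],s['ft_force'],s['grip_width'])
tr=lambda P:h+np.array(P)/1e3@F.T
pol=[tr([(-44,36,-48),(-44,-36,-48)]),tr([(-6,-32,9),(-6,32,9),(6,32,9),(6,-32,9),(-6,-32,9)]),tr([(-44,36,-70),(-44,-36,-70),(48,-36,-70),(48,36,-70),(-44,36,-70)])]
ims=[]
for n,im,o in(("top",a,(300,130,400,230)),("scene",b,(110,60,210,160))):
  c=crop(im,o,4); wire(n,c,np.array(o[:2]),4,pol,(255,80,0)); ims.append(c)
cv2.imwrite("pics/p1.png",np.hstack(ims))
hh=pt(ST,[[.010+.044,-.076,0]])[0]
print(delta([*hh[:2],.15],Rt(ST[2]+np.pi)))
E
```

```text
13.4 [ 0.62211165 -0.26376549  0.24473039] [ 1.07536701  0.68999009 -4.15213717] 0.01065960901555642
[-0.0007, 0.0947, -0.0001, -0.0007, -0.0002, 0.0025]
```

View pics/p1.png

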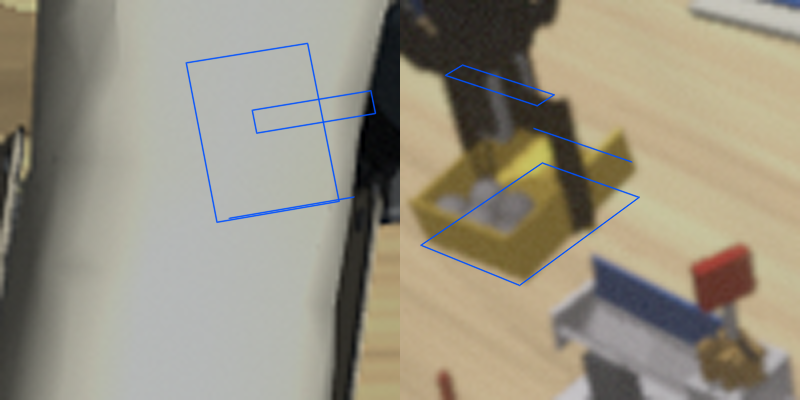

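Call:
play_rows:
  motion: [0, 0.01, 0, 0, 0, 0, 0, 0, 0.03, 0, 0, 0, 0, 0, 0, 0.05, 0, 0, 0, 0, 0, 0, 0.07, 0, 0, 0, 0, 0, 0, 0.085, 0, 0, 0, 0, 0, 0, 0.095, 0, 0, 0, 0, 0, 0, 0.095, 0, 0, 0, 0, 0]

```text
t: 14.1
ee_pos: [0.621, -0.2627, 0.1477]
ee_rot: [0.462, -0.458, -0.537, 0.537]
ft_force: [-0.0, 0.3, -3.3]
grip_width: 0.0111
```

```bash
cat > pv.py <<'E'
from h import *
import sys
a=get_image("top");b=get_image("scene")
s=manip.read_state();h,F=trayframe(s)
print(s['t'],s['ee_pos'],s['ft_force'],s['grip_width'])
c=crop(b,(95,70,235,190),5.5)
cv2.imwrite(f"pics/{sys.argv[1]}.png",c)
cv2.imwrite(f"pics/{sys.argv[1]}t.png",crop(a,(260,100,400,220),5))
lip=h+F@[-.044,0,-.048]; d=lip[:2]-np.array(ST[:2]);c,sn=np.cos(ST[2]),np.sin(ST[2])
print("lip in station mm",(c*d[0]+sn*d[1])*1e3,(-sn*d[0]+c*d[1])*1e3,lip[2]*1e3)
E
python3 pv.py p2
```

```text
14.2 [ 0.62223709 -0.26347435  0.15028931] [ 0.15715676 -0.02495996 -3.03325039] 0.011096324616292735
lip in station mm 10.125122466760693 -75.2181896296211 117.2971078952482
```

View pics/p2.png

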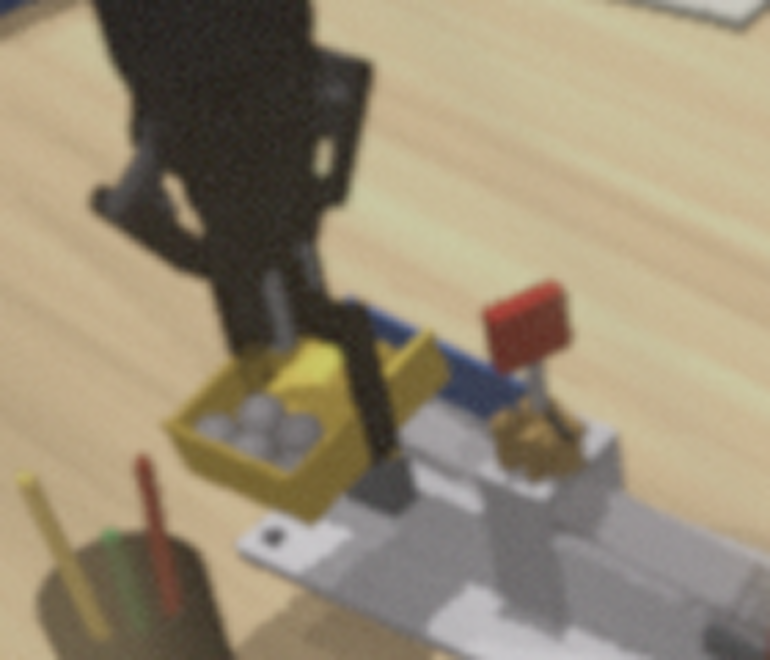

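View pics/p2t.png

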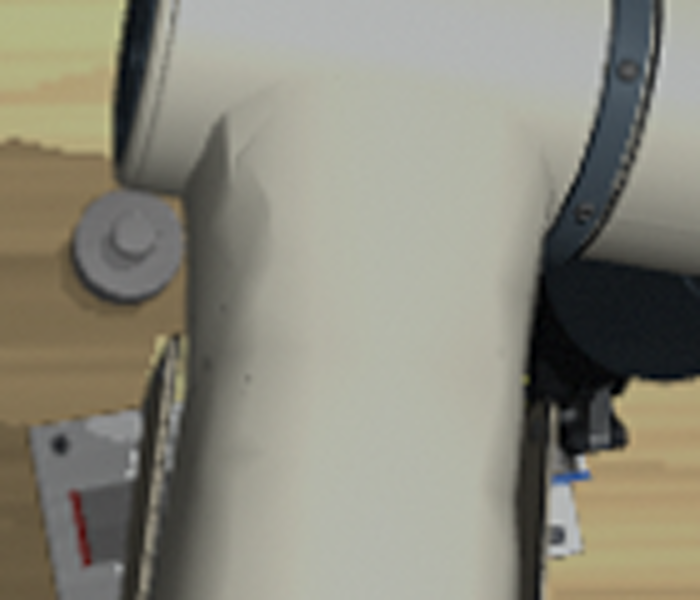

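```bash
cat >> h.py <<'E'
def pour(lx,ly,lz,deg):
    th=np.radians(deg); c,s=np.cos(ST[2]),np.sin(ST[2])
    yax=np.array([-s,c]); M=Rt(ST[2]+np.pi,-th,yax)
    X=-M[:,2];Z=-M[:,1]
    lip=np.r_[pt(ST,[[lx/1e3,ly/1e3,0]])[0][:2],lz/1e3]
    return lip+.044*X+.048*Z-.015*Z,M
E
python3 - <<'E'
from h import *
s=manip.read_state()
for lz,d in((100,0),(90,0),(84,0),(84,4),(84,8),(84,12),(84,16),(84,20),(84,24),(84,30)):
  print(lz,d,delta(*pour(9,-75,lz,d),s))
E
```

```text
100 0 [0.0002, 0.0173, 0.0011, -0.0002, 0.0002, 0.0019]
90 0 [0.0002, 0.0273, 0.0011, -0.0002, 0.0002, 0.0019]
84 0 [0.0002, 0.0333, 0.0011, -0.0002, 0.0002, 0.0019]
84 4 [0.0002, 0.0303, 0.0035, -0.07, 0.0001, 0.0019]
84 8 [0.0002, 0.0275, 0.0061, -0.1398, 0.0001, 0.0019]
84 12 [0.0002, 0.0249, 0.0089, -0.2096, 0.0, 0.0019]
84 16 [0.0002, 0.0224, 0.0119, -0.2794, -0.0001, 0.0019]
84 20 [0.0002, 0.0202, 0.0151, -0.3492, -0.0001, 0.0019]
84 24 [0.0002, 0.0182, 0.0184, -0.4191, -0.0002, 0.0019]
84 30 [0.0002, 0.0157, 0.0235, -0.5238, -0.0003, 0.0019]
```

Call:
play_rows:
  motion: [0, 0.006, 0.001, 0, 0, 0.002, 0, 0, 0.014, 0.001, 0, 0, 0.002, 0, 0, 0.022, 0.001, 0, 0, 0.002, 0, 0, 0.029, 0.001, 0, 0, 0.002, 0, 0, 0.033, 0.001, 0, 0, 0.002, 0, 0, 0.033, 0.001, 0, 0, 0.002, 0, 0, 0.032, 0.002, -0.035, 0, 0.002, 0, 0, 0.03, 0.0035, -0.07, 0, 0.002, 0, 0, 0.0285, 0.005, -0.105, 0, 0.002, 0, 0, 0.0285, 0.005, -0.105, 0, 0.002, 0]

```text
t: 15.2
ee_pos: [0.6169, -0.2646, 0.1231]
ee_rot: [-0.435, 0.485, 0.564, -0.507]
ft_force: [1.0, 0.7, -3.2]
grip_width: 0.0107
```

```bash
python3 pv.py p3; python3 - <<'E'
from h import *
s=manip.read_state()
for lz,d in((84,6),(84,8),(84,10),(84,12),(84,14),(84,16),(84,20),(84,24),(84,28)):
  print(lz,d,delta(*pour(9,-75,lz,d),s))
E
```

```text
15.3 [ 0.61730119 -0.2643535   0.12230008] [-0.25082234 -0.03186473 -2.55782075] 0.011004380497454622
lip in station mm 8.804294350686172 -75.41144454899174 84.88694159693122
84 6 [0.0004, 0.0009, -0.0001, -0.0001, 0.0001, -0.0005]
84 8 [0.0004, -0.0006, 0.0011, -0.035, 0.0001, -0.0005]
84 10 [0.0004, -0.0021, 0.0023, -0.0699, 0.0001, -0.0005]
84 12 [0.0004, -0.0035, 0.0036, -0.1049, 0.0001, -0.0005]
84 14 [0.0004, -0.0049, 0.0049, -0.1398, 0.0001, -0.0005]
84 16 [0.0004, -0.0062, 0.0063, -0.1747, 0.0001, -0.0005]
84 20 [0.0004, -0.0088, 0.0092, -0.2445, 0.0001, -0.0005]
84 24 [0.0004, -0.0111, 0.0123, -0.3143, 0.0002, -0.0005]
84 28 [0.0004, -0.0132, 0.0155, -0.3841, 0.0002, -0.0005]
```

View pics/p3.png

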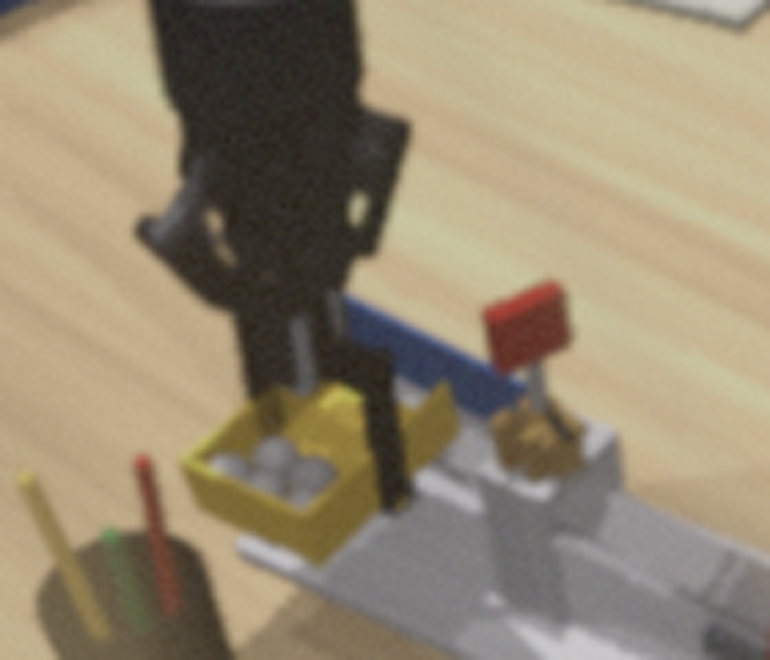

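The lip is over the V edge with no contact force. Tipping slowly past 10 degrees.

Call:
play_rows:
  motion: [0, -0.001, 0.0011, -0.035, 0, 0, 0, 0, -0.002, 0.0023, -0.07, 0, 0, 0, 0, -0.0028, 0.003, -0.087, 0, 0, 0, 0, -0.0035, 0.0036, -0.105, 0, 0, 0, 0, -0.0042, 0.0043, -0.122, 0, 0, 0, 0, -0.0049, 0.0049, -0.14, 0, 0, 0, 0, -0.0056, 0.0056, -0.157, 0, 0, 0, 0, -0.0062, 0.0063, -0.175, 0, 0, 0, 0, -0.0062, 0.0063, -0.175, 0, 0, 0, 0, -0.0062, 0.0063, -0.175, 0, 0, 0, 0, -0.0062, 0.0063, -0.175, 0, 0, 0]

```text
t: 16.4
ee_pos: [0.6106, -0.2654, 0.1278]
ee_rot: [-0.392, 0.52, 0.606, -0.457]
ft_force: [-0.3, 0.7, -2.2]
grip_width: 0.011
```

```bash
python3 pv.py p4; python3 - <<'E'
from h import *
s=manip.read_state()
for lz,d in((84,16),(84,20),(84,24),(84,28),(84,32)):
  print(lz,d,delta(*pour(9,-75,lz,d),s))
E
```

```text
16.5 [ 0.61064931 -0.26538375  0.12777468] [-0.72905482  0.10130108 -4.10722809] 0.011337112869002245
lip in station mm 9.199963334112208 -75.42988703531974 83.91604191091848
84 16 [0.0004, -0.0001, 0.0002, 0.0003, 0.0003, -0.0006]
84 20 [0.0004, -0.0031, 0.0026, -0.0695, 0.0003, -0.0006]
84 24 [0.0004, -0.0059, 0.0052, -0.1394, 0.0003, -0.0005]
84 28 [0.0004, -0.0086, 0.008, -0.2092, 0.0004, -0.0005]
84 32 [0.0004, -0.011, 0.011, -0.279, 0.0004, -0.0005]
```

View pics/p4.png

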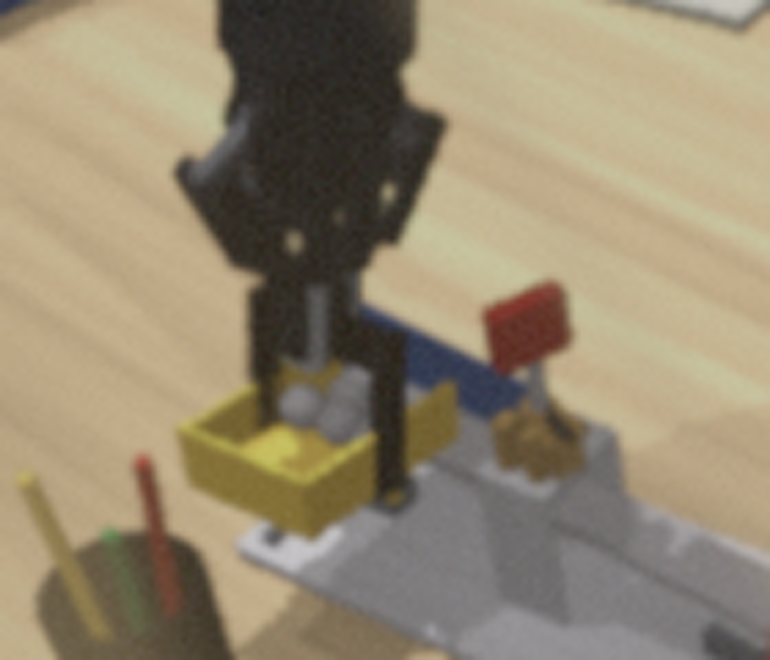

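Call:
play_rows:
  motion: [0, -0.0008, 0.0008, -0.018, 0, 0, 0, 0, -0.0016, 0.0014, -0.036, 0, 0, 0, 0, -0.0024, 0.002, -0.054, 0, 0, 0, 0, -0.0031, 0.0026, -0.07, 0, 0, 0, 0, -0.0031, 0.0026, -0.07, 0, 0, 0, 0, -0.0031, 0.0026, -0.07, 0, 0, 0, 0, -0.0031, 0.0026, -0.07, 0, 0, 0]

```text
t: 17.2
ee_pos: [0.6075, -0.2659, 0.1302]
ee_rot: [-0.373, 0.534, 0.622, -0.435]
ft_force: [-0.0, 0.6, -1.9]
grip_width: 0.0108
```

```bash
python3 pv.py p5; python3 - <<'E'
from h import *
s=manip.read_state()
for lz,d in((84,20),(84,24),(84,28),(84,32)):
  print(lz,d,delta(*pour(9,-75,lz,d),s))
E
```

```text
17.3 [ 0.60744813 -0.26585977  0.12998299] [ 0.35054932  0.13236069 -1.27211013] 0.01049922720764423
lip in station mm 9.107173773582568 -75.41629360588422 83.91398945573565
84 20 [0.0004, -0.0001, 0.0001, 0.0003, 0.0004, -0.0005]
84 24 [0.0004, -0.0031, 0.0025, -0.0695, 0.0004, -0.0005]
84 28 [0.0004, -0.0059, 0.0051, -0.1393, 0.0005, -0.0005]
84 32 [0.0004, -0.0085, 0.0079, -0.2091, 0.0005, -0.0004]
```

View pics/p5.png

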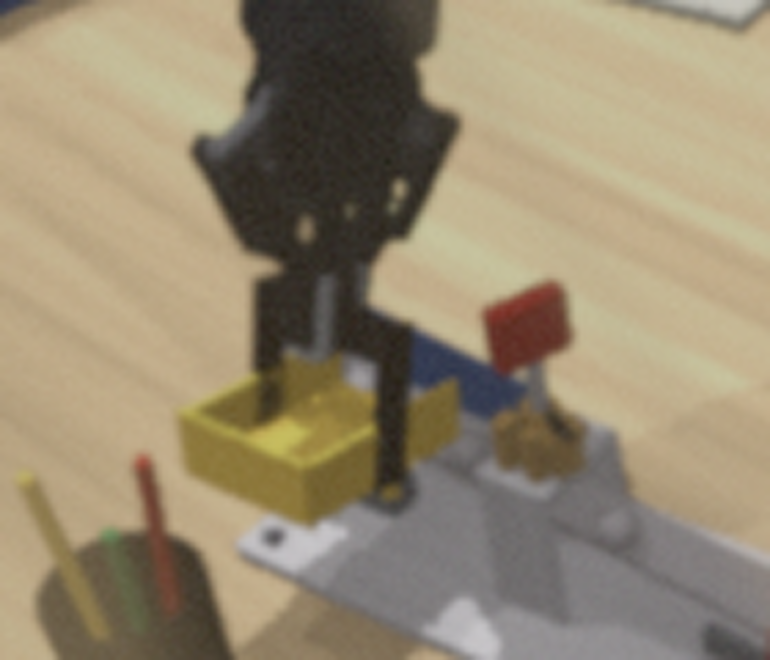

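Call:
play_rows:
  motion: [0, -0.001, 0.0008, -0.023, 0, 0, 0, 0, -0.002, 0.0016, -0.046, 0, 0, 0, 0, -0.0031, 0.0025, -0.07, 0, 0, 0, 0, -0.0045, 0.0038, -0.105, 0, 0, 0, 0, -0.0059, 0.0051, -0.139, 0, 0, 0, 0, -0.0059, 0.0051, -0.139, 0, 0, 0, 0, -0.0059, 0.0051, -0.139, 0, 0, 0, 0, -0.0059, 0.0051, -0.139, 0, 0, 0]

```text
t: 18.1
ee_pos: [0.6009, -0.267, 0.134]
ee_rot: [-0.335, 0.558, 0.65, -0.391]
ft_force: [-0.1, 0.7, -1.0]
grip_width: 0.0107
```

```bash
python3 pv.py p6; python3 - <<'E'
import cv2
from h import *
b=get_image("scene");cv2.imwrite("pics/p6b.png",crop(b,(130,120,270,220),5.5))
E
```

```text
18.2 [ 0.60102368 -0.26677912  0.13381384] [-0.2774295   0.62917404 -2.23937808] 0.010408103236427812
lip in station mm 9.284090567914825 -75.36734012367317 84.02945372612778
```

View pics/p6.png

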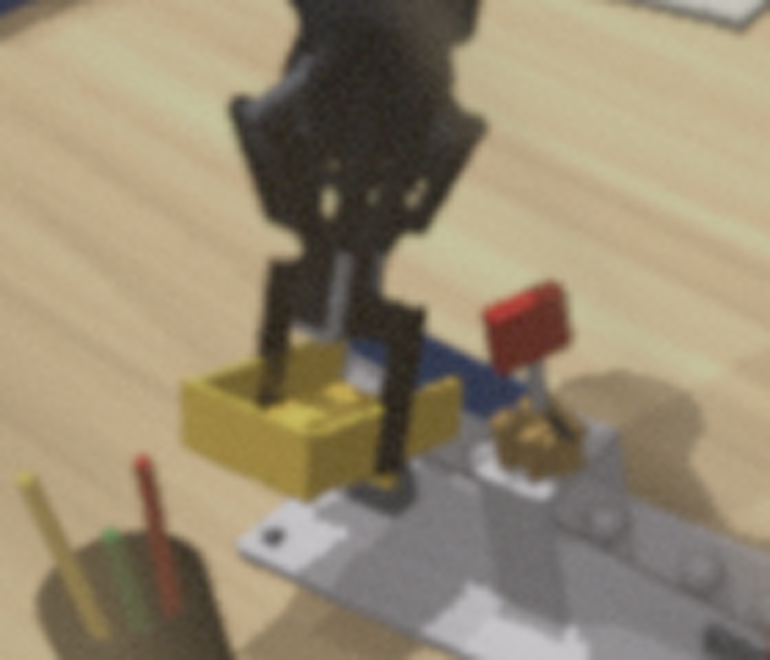

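View pics/p6b.png

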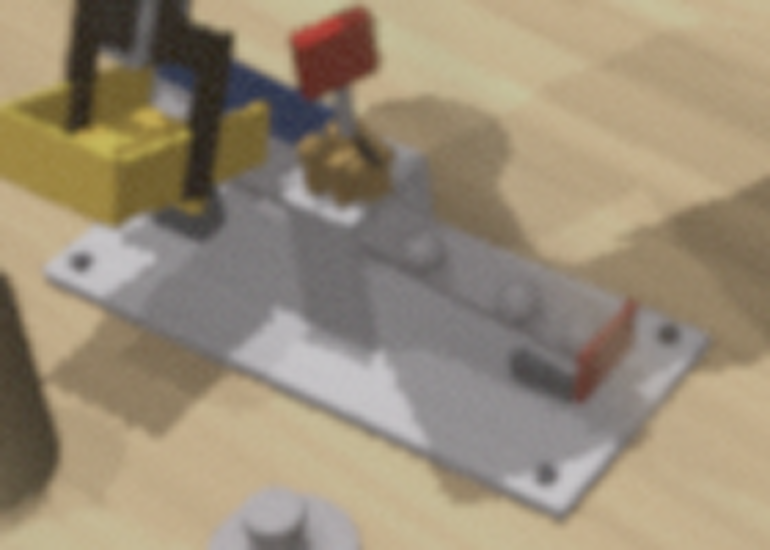

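Call:
play_rows:
  motion: [0, -0.001, 0.001, -0.03, 0, 0, 0, 0, -0.002, 0.002, -0.05, 0, 0, 0, 0, -0.0026, 0.0028, -0.07, 0, 0, 0, 0, -0.0026, 0.0028, -0.07, 0, 0, 0, 0, -0.0026, 0.0028, -0.07, 0, 0, 0, 0, -0.0026, 0.0028, -0.07, 0, 0, 0, 0, -0.0026, 0.0028, -0.07, 0, 0, 0, 0, -0.0026, 0.0028, -0.07, 0, 0, 0, 0, -0.0026, 0.0028, -0.07, 0, 0, 0, 0, -0.0026, 0.0028, -0.07, 0, 0, 0]

```text
t: 19.25
ee_pos: [0.5974, -0.2673, 0.1347]
ee_rot: [-0.315, 0.569, 0.664, -0.368]
ft_force: [-0.3, -0.6, -2.4]
grip_width: 0.0109
```

```bash
python3 - <<'E'
from h import *
s=manip.read_state();print(s['t'],s['ft_force'])
b=get_image("scene");cv2.imwrite("pics/p7b.png",crop(b,(130,120,270,220),5.5))
print(delta(*pour(9,-75,84,28)),delta(*pour(9,-75,120,0)))
E
```

```text
19.25 [-0.31273416 -0.62401111 -2.43177065]
[0.0002, 0.0026, -0.0024, 0.0695, 0.001, -0.0002] [0.0002, -0.0028, -0.03, 0.5582, 0.0009, -0.0005]
```

View pics/p7b.png

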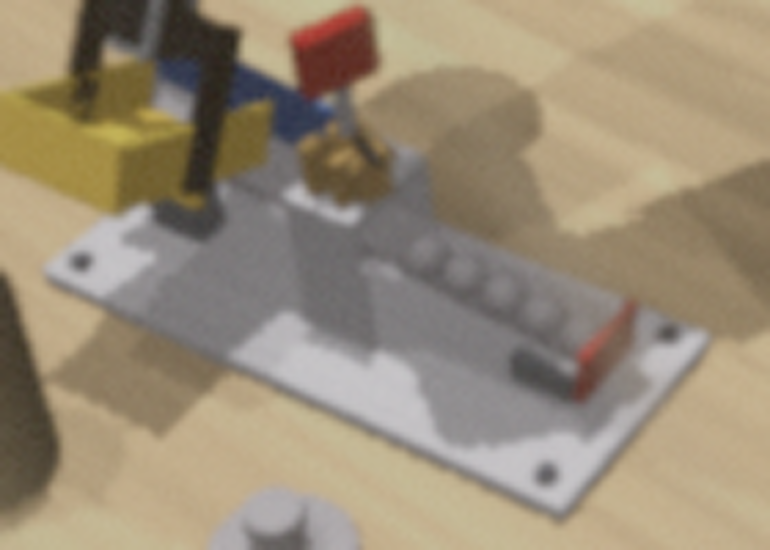

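All five balls sit in a row against the end stop, at (425,250) to (585,330). Next I'll level the tray and carry it back.

```bash
python3 - <<'E'
from h import *
s=manip.read_state()
for lz,d in((92,28),(100,22),(106,16),(112,10),(118,5),(125,0),(150,0),(180,0),(205,0),(212,0)):
  print(lz,d,delta(*pour(9,-75,lz,d),s))
E
```

```text
92 28 [0.0002, -0.0042, -0.0066, 0.0695, 0.001, -0.0002]
100 22 [0.0002, -0.006, -0.0137, 0.1742, 0.001, -0.0003]
106 16 [0.0002, -0.0058, -0.0192, 0.279, 0.001, -0.0004]
112 10 [0.0002, -0.0054, -0.0242, 0.3837, 0.001, -0.0004]
118 5 [0.0002, -0.0058, -0.0284, 0.4709, 0.001, -0.0005]
125 0 [0.0002, -0.007, -0.0327, 0.5582, 0.0009, -0.0005]
150 0 [0.0002, -0.0282, -0.0459, 0.5582, 0.0009, -0.0005]
180 0 [0.0002, -0.0537, -0.0618, 0.5582, 0.0009, -0.0005]
205 0 [0.0002, -0.0749, -0.0751, 0.5582, 0.0009, -0.0005]
212 0 [0.0001, -0.0808, -0.0788, 0.5582, 0.0009, -0.0005]
```

Call:
play_rows:
  motion: [0, -0.0042, -0.0066, 0.07, 0.001, 0, 0, 0, -0.006, -0.0137, 0.174, 0.001, 0, 0, 0, -0.0058, -0.0192, 0.279, 0.001, 0, 0, 0, -0.0054, -0.0242, 0.384, 0.001, 0, 0, 0, -0.0058, -0.0284, 0.471, 0.001, 0, 0, 0, -0.007, -0.0327, 0.558, 0.001, 0, 0, 0, -0.0282, -0.0459, 0.558, 0.001, 0, 0, 0, -0.0537, -0.0618, 0.558, 0.001, 0, 0, 0, -0.0749, -0.0751, 0.558, 0.001, 0, 0, 0, -0.0808, -0.0788, 0.558, 0.001, 0, 0, 0, -0.0808, -0.0788, 0.558, 0.001, 0, 0, 0, -0.0808, -0.0788, 0.558, 0.001, 0, 0]

```text
t: 20.5
ee_pos: [0.6207, -0.2631, 0.2431]
ee_rot: [0.461, -0.46, -0.536, 0.537]
ft_force: [-0.2, -0.1, -2.2]
grip_width: 0.0106
```

```bash
python3 - <<'E'
from h import *
s=manip.read_state();print(s['t'],s['ee_pos'],s['ft_force'])
M=Rt(-.5237+np.pi)
print(delta([.5495,.1599,.245],M),delta([.5495,.1599,.0581],M))
E
```

```text
20.5 [ 0.62071906 -0.26308469  0.24310412] [-0.22003697 -0.13027283 -2.19729144]
[0.4289, -0.0013, 0.0063, -0.0021, 0.6759, 0.0007] [0.4286, 0.1856, 0.0059, -0.0021, 0.6759, 0.0007]
```

Call:
play_rows:
  motion: [0.004, -0.001, 0, 0, 0.006, 0, 0, 0.015, -0.001, 0, 0, 0.024, 0, 0, 0.0317, -0.001, 0, 0, 0.05, 0, 0, 0.054, -0.001, 0.001, 0, 0.085, 0, 0, 0.0807, -0.001, 0.001, 0, 0.127, 0, 0, 0.111, -0.001, 0.002, 0, 0.175, 0, 0, 0.144, -0.001, 0.002, 0, 0.227, 0, 0, 0.179, -0.001, 0.003, 0, 0.282, 0, 0, 0.2145, -0.001, 0.003, 0, 0.338, 0, 0, 0.25, -0.001, 0.004, 0, 0.394, 0, 0, 0.285, -0.001, 0.004, 0, 0.449, 0, 0, 0.318, -0.001, 0.005, 0, 0.501, 0, 0, 0.348, -0.001, 0.005, 0, 0.549, 0, 0, 0.375, -0.001, 0.006, 0, 0.591, 0, 0, 0.397, -0.001, 0.006, 0, 0.626, 0, 0, 0.414, -0.001, 0.006, 0, 0.652, 0, 0, 0.425, -0.001, 0.006, 0, 0.67, 0, 0, 0.429, -0.001, 0.006, -0.002, 0.676, 0, 0, 0.429, -0.001, 0.006, -0.002, 0.676, 0, 0]

```text
t: 22.4
ee_pos: [0.5492, 0.1603, 0.2439]
ee_rot: [0.613, -0.612, -0.353, 0.354]
ft_force: [0.0, -0.3, -1.5]
grip_width: 0.0111
```

```bash
python3 - <<'E'
from h import *
s=manip.read_state();print(s['t'],s['ee_pos'],s['ft_force'])
a=get_image("top");b=get_image("scene")
cv2.imwrite("pics/r1.png",np.hstack([crop(a,(130,140,380,240),1.6) if 0 else cv2.resize(a[140:240,255:380],(500,400)),cv2.resize(b[120:270,270:380],(294,400))]))
M=Rt(-.5237+np.pi)
print(delta([.5495,.1599,.0581],M))
E
```

```text
22.4 [0.54917689 0.16025415 0.24392531] [ 0.04098662 -0.29222929 -1.52626817]
[0.0003, 0.1863, 0.0001, -0.0007, -0.0, -0.0]
```

View pics/r1.png

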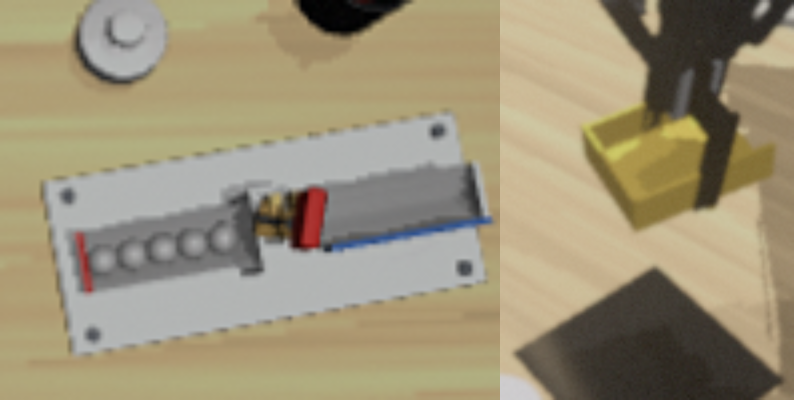

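The five balls lie at the end stop, the pin is parked and the tray is empty. Lowering it, slowly at the end.

Call:
play_rows:
  motion: [0, 0.015, 0, 0, 0, 0, 0, 0, 0.04, 0, 0, 0, 0, 0, 0, 0.07, 0, 0, 0, 0, 0, 0, 0.1, 0, 0, 0, 0, 0, 0, 0.13, 0, 0, 0, 0, 0, 0, 0.155, 0, 0, 0, 0, 0, 0, 0.17, 0, 0, 0, 0, 0, 0, 0.176, 0, 0, 0, 0, 0, 0, 0.179, 0, 0, 0, 0, 0, 0, 0.182, 0, 0, 0, 0, 0, 0, 0.184, 0, 0, 0, 0, 0, 0, 0.185, 0, 0, 0, 0, 0, 0, 0.185, 0, 0, 0, 0, 0]

```text
t: 23.8
ee_pos: [0.5496, 0.1597, 0.0597]
ee_rot: [0.613, -0.612, -0.354, 0.353]
ft_force: [-0.0, 0.6, -2.5]
grip_width: 0.0111
```

```bash
python3 - <<'E'
from h import *
s=manip.read_state();print(s['t'],s['ee_pos'],s['ft_force'],s['wrist_torque'])
b=get_image("scene")
cv2.imwrite("pics/r2.png",crop(b,(270,190,380,300),5))
E
```

```text
23.8 [0.54957197 0.15968361 0.05966939] [-0.0327719   0.553783   -2.54456525] [ 0.00295032  0.00423139 -0.05645334]
```

View pics/r2.png

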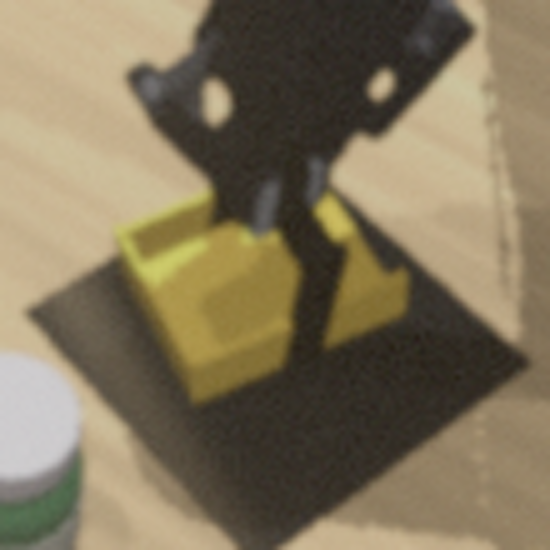

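Still carrying the weight (-2.5 N), so I'll lower in small steps until contact.

Call:
play_rows:
  motion: [0, 0.001, 0, 0, 0, 0, 0, 0, 0.002, 0, 0, 0, 0, 0, 0, 0.003, 0, 0, 0, 0, 0, 0, 0.003, 0, 0, 0, 0, 0, 0, 0.003, 0, 0, 0, 0, 0]

```text
t: 24.35
ee_pos: [0.5498, 0.1598, 0.0581]
ee_rot: [0.612, -0.612, -0.354, 0.353]
ft_force: [-4.2, 0.0, 6.9]
grip_width: 0.0105
```

Call:
play_rows:
  motion: [0, 0, 0, 0, 0, 0, 15, 0, 0, 0, 0, 0, 0, 25, 0, 0, 0, 0, 0, 0, 40, 0, 0, 0, 0, 0, 0, 60, 0, 0, 0, 0, 0, 0, 60, 0, -0.001, 0, 0, 0, 0, 60, 0, -0.02, 0, 0, 0, 0, 60, 0, -0.05, 0, 0, 0, 0, 60, 0, -0.09, 0, 0, 0, 0, 60, 0, -0.13, 0, 0, 0, 0, 60, 0, -0.16, 0, 0, 0, 0, 60, 0, -0.16, -0.05, 0, 0, 0, 60, 0, -0.16, -0.1, 0, 0, 0, 60, 0, -0.16, -0.15, 0, 0, 0, 60, 0, -0.16, -0.15, 0, 0, 0, 60]

```text
t: 25.85
ee_pos: [0.6825, 0.0812, 0.2135]
ee_rot: [0.613, -0.613, -0.351, 0.354]
ft_force: [-1.1, 0.5, -1.3]
grip_width: 0.0512
```

```bash
python3 - <<'E'
from h import *
s=manip.read_state();print(s['t'],s['ee_pos'],s['ft_force'],s['grip_width'])
a=get_image("top");b=get_image("scene")
cv2.imwrite("pics/f1.png",cv2.resize(a,(800,600)));cv2.imwrite("pics/f2.png",cv2.resize(b,(800,600)))
E
```

```text
25.85 [0.68249754 0.08124668 0.21354075] [-1.0780598   0.54740094 -1.28275753] 0.05119666444879294
```

View pics/f1.png

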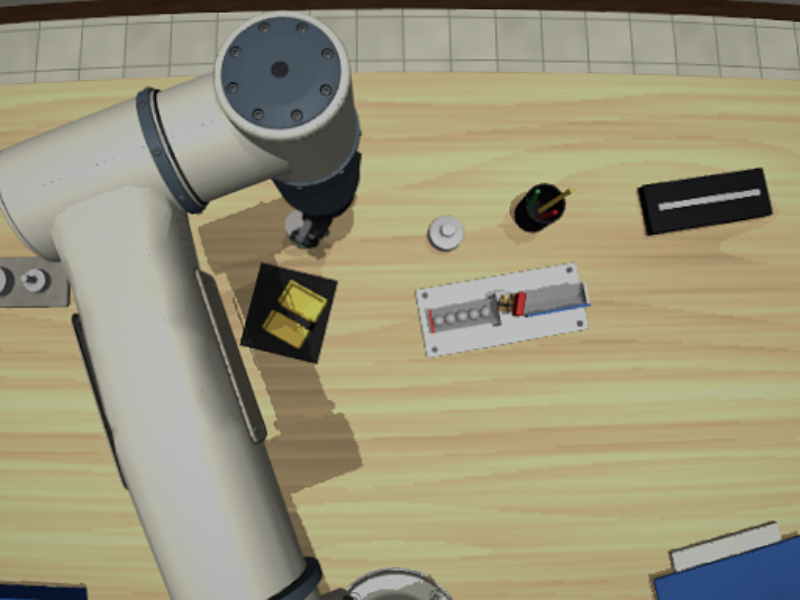

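View pics/f2.png

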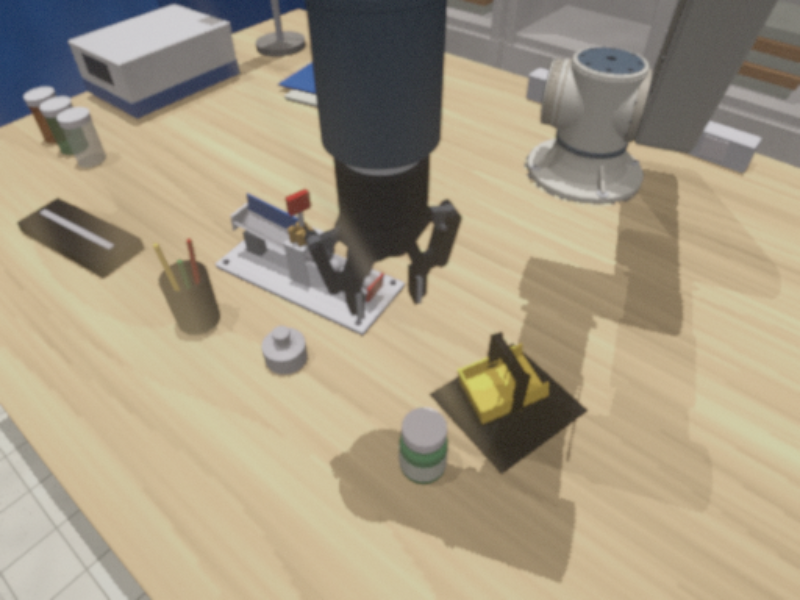

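The tray is upright and empty on its mat. The balls lie along (437,321) to (487,312) in the top view, the knob is parked and the bystanders are where they were. I'll hold still briefly and hand in.

Call:
play_rows:
  motion: [0, 0, 0, 0, 0, 0, 60, 0, 0, 0, 0, 0, 0, 60, 0, 0, 0, 0, 0, 0, 60]

```text
t: 26.25
ee_pos: [0.6795, 0.0845, 0.2173]
ee_rot: [0.613, -0.612, -0.353, 0.354]
ft_force: [-0.9, -0.3, -0.3]
grip_width: 0.0513
```

```bash
python3 -c "
from cell import manip
print(manip.read_state()['qvel']);print(manip.hand_in())"
```

```text
[-2.71721380e-03  8.10694645e-04  4.42763508e-03  1.30208302e-03
 -2.55898066e-05  2.15276951e-03]
the job is handed in; nothing more can be done
None
```

The job is handed in at about 26 s, and the last pictures show every part of it done.

- **Pin:** I lifted it about 25 mm, turned it 70 degrees and let it down into the rest notch. After release the knob stayed up and turned in every later picture.
- **Balls:** I brought the tray lip over the inlet and tipped it slowly to about 32 degrees, clear of the rail. All five balls ran under the bridge, and both cameras show them in a row against the red end stop. The gripper stayed about 20 mm above them by calculation.
- **Tray:** It stands empty and upright on its mat, at the spot and height where it was found.
- **Bystanders:** The pen cup, weight and jar are at their original pixel positions. The highest force I read was about 15 N, during the pin turn. The gripper was open and clear of everything at hand-in.

**Calibration disagreement:** The scene camera's calibration was off from the top camera's by about 1.6 pixels (roughly 5 mm). I relied mainly on the top view, and both grasps and the pour worked with those positions. No other check failed.

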